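# Book refill cans in at the hall shelf's tag reader

### The job

Stand every refill can upright on a round bay mark of the tag reader, one to a bay, turned so its tag squarely faces the reader's window. While all of them stand so, push the recessed scan button in the reader's top fully down with the tip of the stylus. Finish with the stylus hung fully home in its eyelet stand again, and all the cans standing upright on the turntable tray, inside its rim; leave the mug, pen tumbler, phone stand and key ring where they are.

Things in the scene. Friction and masses are not known exactly. Their poses are not given: they have to be found in the camera images.
- reader: Tag reader, fixed: a grey block 60 deep (x), 370 wide (y), 70 mm tall; origin: centre of the block's underside. Its face at x = -30 mm, towards the robot, has three black windows 60 mm wide; before it a flat mat (no thickness to speak of) reaches to x = -150 mm over the whole width, with three round bay marks. A tag faces its window when the can's x axis points along the reader's +x.
- bay0 (a point): Middle of bay mark 0 (a white disc 60 mm across with a black border), on the flat mat at shelf height, 70 mm in front of the reader's face; the bays are 120 mm apart along the reader's y (bay 0 at y = -120 mm). Axes as the reader's.
- bay1 (a point): Middle of bay mark 1 (a white disc 60 mm across with a black border), on the flat mat at shelf height, 70 mm in front of the reader's face; the bays are 120 mm apart along the reader's y (bay 1 at y = 0 mm). Axes as the reader's.
- bay2 (a point): Middle of bay mark 2 (a white disc 60 mm across with a black border), on the flat mat at shelf height, 70 mm in front of the reader's face; the bays are 120 mm apart along the reader's y (bay 2 at y = 120 mm). Axes as the reader's.
- scan_button (a joint): Travel of the scan button: 0 m up, 0.005 m fully down. It takes about 1 N to start and 4 N fully down; it springs back.
- button_top (a point): Centre of the scan button's top, a white disc 12 mm across, 6 mm below the reader's top surface in a round hole 16 mm across, too narrow for a fingertip. In the middle of the reader's top. It moves down with the button.
- tray_center (a point): Centre of the upper surface of the turntable tray, 21 mm above the shelf: a round white plastic tray 230 mm across that turns stiffly about the vertical, with a rim 8 mm high (inner radius 109 mm). A can stands wholly inside the rim when its axis lies within 78 mm of this point. The tray's place varies; its angle does not matter and it may turn.
- can0: An aluminium refill can, 62 mm across, 70 mm tall, about 0.25 kg, heavy at the bottom, upright at any yaw; up to three, alike; absent (None from the start) in some runs. Origin: centre of its underside, z up. Its x axis points out through the tag, a white barcode label 30 x 46 mm on its side (no bump); a black bar on the lid runs from the middle towards the tag, so its direction shows from above.
- can1: An aluminium refill can, 62 mm across, 70 mm tall, about 0.25 kg, heavy at the bottom, upright at any yaw; up to three, alike; absent (None from the start) in some runs. Origin: centre of its underside, z up. Its x axis points out through the tag, a white barcode label 30 x 46 mm on its side (no bump); a black bar on the lid runs from the middle towards the tag, so its direction shows from above.
- can2: An aluminium refill can, 62 mm across, 70 mm tall, about 0.25 kg, heavy at the bottom, upright at any yaw; up to three, alike; absent (None from the start) in some runs. Origin: centre of its underside, z up. Its x axis points out through the tag, a white barcode label 30 x 46 mm on its side (no bump); a black bar on the lid runs from the middle towards the tag, so its direction shows from above.
- tag0 (a point): Middle of the tag of can0: on its side, 31 mm from its axis and 36 mm above its underside.
- tag1 (a point): Middle of the tag of can1: on its side, 31 mm from its axis and 36 mm above its underside.
- tag2 (a point): Middle of the tag of can2: on its side, 31 mm from its axis and 36 mm above its underside.
- stand: Eyelet stand, fixed, place and yaw vary: a wooden foot 90 x 80 x 10 mm, an upright 14 mm thick and 50 mm wide at x = 33 to 47 mm, 100 mm tall, and an aluminium plate 55 x 50 x 8 mm, its top 100 mm above the shelf, with the eyelet in it. Origin on the shelf straight below the eyelet; z up.
- eyelet (a point): Centre of the eyelet's upper mouth, a round through hole 14 mm across with a small chamfer, in the top of the stand's plate, 100 mm above the shelf.
- stylus: Stylus, loose, 60 g, 150 mm long, hanging upright in the eyelet at the start, its collar resting on the plate. Origin at the tip's end, z along it to the handle: steel rod 8 mm across from 0 to 80 mm, collar 30 mm across from 80 to 86 mm, black handle 22 mm across from 86 to 150 mm, gripped from above. Hung home, its tip is 20 mm above the shelf.
- stylus_tip (a point): The tip's end of the stylus rod (its origin).
- stylus_collar (a point): Centre of the underside of the stylus's collar, 80 mm above the tip; it lies on the eyelet's mouth when the stylus is home.
- mug: Red mug, 80 mm across, 90 mm tall, handle at its +y; origin at its underside. Leave alone.
- tumbler: Glass tumbler of pens, 70 mm across, 100 mm tall, pens to 140 mm; origin at its underside. Leave alone.
- phone_stand: Black phone stand, 75 x 70 mm, 110 mm tall; origin at its underside. Leave alone.
- key_ring: Aluminium key ring with two keys lying flat, ring 46 mm across, keys to 75 mm from its middle; origin at the ring's middle. Leave alone.

How it is judged:
On the way, in this order (a step that is already met when the one before it is completed fails the run):
1. every can stands on a bay with its tag facing the reader's window ((horizontal distance between can0 and bay0 below 0.015 m or horizontal distance between can0 and bay1 below 0.015 m or horizontal distance between can0 and bay2 below 0.015 m) and angle between the x axis of each of can0, can1, can2 and the x axis of reader, either way round below 0.26 rad and x of each of tag0, tag1, tag2 in the frame of reader above -0.09 m and z of each of can0, can1, can2 in the frame of reader below 0.006 m and angle between each of can0, can1, can2's own z axis and vertical below 0.1 rad and linear speed of each of can0, can1, can2 below 0.03 m/s and (horizontal distance between can1 and bay0 below 0.015 m or horizontal distance between can1 and bay1 below 0.015 m or horizontal distance between can1 and bay2 below 0.015 m) and (horizontal distance between can2 and bay0 below 0.015 m or horizontal distance between can2 and bay1 below 0.015 m or horizontal distance between can2 and bay2 below 0.015 m)), for 0.2 s.
2. the scan button is pushed fully down with the stylus tip while every can stands so (all of step 1 and value of joint scan_button above 0.0035 m and distance between stylus_tip and button_top below 0.008 m), for 0.1 s.
At the end, for the whole second after the job is handed in: Every can stands upright (within 0.1 rad) and at rest on the tray, its axis within 78 mm of the tray's centre; the stylus hangs upright through the eyelet with its collar within 7 mm of the mouth; the button is up (horizontal distance between each of can0, can1, can2 and tray_center below 0.078 m and height (world z) of can0 between 0.016 and 0.027 m and angle between each of can0, can1, can2, stylus's own z axis and vertical below 0.1 rad and linear speed of each of can0, can1, can2, stylus below 0.02 m/s and height (world z) of can1 between 0.016 and 0.027 m and height (world z) of can2 between 0.016 and 0.027 m and distance between stylus_collar and eyelet below 0.007 m and horizontal distance between stylus_tip and eyelet below 0.01 m and value of joint scan_button below 0.001 m); the robot touches nothing.
It fails at once if the mug is moved more than 30 mm (distance of mug from where it was at the start of the episode above 0.03 m).
It fails at once if the tumbler is moved more than 30 mm (distance of tumbler from where it was at the start of the episode above 0.03 m).
It fails at once if the phone stand is moved more than 30 mm (distance of phone_stand from where it was at the start of the episode above 0.03 m).
It fails at once if the key ring is moved more than 30 mm (distance of key_ring from where it was at the start of the episode above 0.03 m).
Of can0, can1, can2 only 2 to 3 are there at a start; the rules pass over those that are not, and their reading is None.
At some moment in a run one of can0, can1, can2 may be knocked a few centimetres aside while the robot is not near it.
It also fails if it takes over 210 s, if anything falls off the work surface, if the arm or the gripper's body presses on something with over 40 N, if the wrist force passes 120 N, or if a joint passes its speed limit or range.

### The arm

A 7-joint arm with a two-finger parallel gripper is mounted at the origin on the work surface. World frame = base frame: x ahead of the robot, y to its left, z up, the work surface at z = 0. Lengths are in m, angles in rad, forces in N, time in s.
With the tool pointing down it reaches from about 0.4 to 0.875 m from the base axis. Payload 19.3 kg.
Tool frame: the origin (TCP) lies at the very end of the fingers, on their centre line; the grasp point (between the pads) lies 19 mm behind it; z points along the fingers, y is the line along which they close (so a half turn about z gives the same grasp; the last joint's range is limited). The gripper opens to 85 mm and grips with 20 to 120 N. Pads are 22 mm wide; open, the fingers measure 114 mm over their backs; the gripper's body (76 mm by 85 mm) begins 54 mm behind the grasp point. The pads swing forward as they close: fully open they stand 13 mm farther back than shut.
Start: joints at [-1.288, 0.521, -0.036, 1.599, 0.021, 1.021, -0.113], TCP at [0.216, 0.586, 0.231] pointing down, gripper open.
Joint ranges: [-2.91, 2.91], [-0.3, 2.13], [-1.5, 1.42], [0.17, 2.43], [-1.26, 4.41], [0.16, 1.93], [-2.52, 2.52]. Speed limits (rad/s): [1.89, 1.89, 2.39, 2.39, 3.01, 3.01, 3.01].

### API

Orientations are given as [roll, pitch, yaw] about the fixed x, y, z axes, in that order (R = Rz(yaw) Ry(pitch) Rx(roll)).
In Python, from workcell import monitor, optics, workorder gives the robot as it stands.
- The arm moves only by the tool apply_moves, never from a script. Its arguments are lists of equal length, an entry for each row: "linear": the shift along the tool's x, y, z each as a share of 0.1 m, from -1 to 1, a list of three; "delta_rot": the turn, a rotation vector about the tool's x, y, z each as a share of 120 degrees, from -1 to 1, a list of three. A call has exactly 5 rows; each row is the pose to reach, as a shift and turn from the pose commanded when the call began, along the tool's axes at that moment; what a row does not reach only later rows make up. A row lasts 1/12 s, in which the tool goes at most 41.7 mm and 7.16 degrees, less where a joint would pass 70% of its speed; a pose out of reach is approached as far as the arm can. A call with a number of a shift or a turn outside -1 to 1 is refused whole. A call with a gripper value outside its range is refused whole. "gripper" is the opening, from -1 (shut) to 1 (fully open), set as the call begins (left out, the last holds). The fingers move at their own pace and stop on an object; "force" is the grip in N (left out, the last holds). Time passes only in rows, so rows that repeat a pose let the fingers close, or fill a call up. It gives the time, the measured TCP pose, the force, the opening and the grip force at its end, in the units of the state.
- monitor.observe(): the state, without advancing time (a new reading comes with each control period).
- optics.grab_frame(name): name is "scene" or "top" or "wrist"; returns (picture, depth): 384x512x3 uint8, red, green, blue; 384x512 float32, m along the optical axis (not along the pixel's ray), 0 where there is no reading.
- optics.camera_info(name): a dict with "fx", "fy", "cx", "cy" (pixels), "rvec" (rotation vector, rad) and "tvec" (3), from world to camera coordinates, as OpenCV has them; the wrist camera has in their place "T_tool_cam" (4x4, takes a point from camera to tool coordinates, whose origin is the TCP and whose axes are the flange's). Camera axes: x right, y down, z forward; pixel columns grow to the right and rows downward; lengths in m; the calibration is good to about 2 mm. A picture is of the moment at which its call begins: read the wrist's pose just before it. camera_info takes no time and is no camera call.
- workorder.job_done(): hands the job in; it is judged then, once.
The state is a dict: "clock": time; "qpos": joint angles; "qd": joint speeds; "joint_efforts": joint torques, N m; "position": TCP position; "tool_rot": TCP orientation; "force": force on the tool from outside, world axes, zero at the start; "moment": the same for the moment, N m; "grip_width": finger opening in m; "finger_force": force on a finger pad.
Only numpy, scipy, OpenCV 4.12 (cv2) and the standard library are available. Lean on these libraries where they do the work, as an engineer would, in place of code of your own. Each camera call takes 0.05 s, during which the arm holds its last target. There are 200 camera calls.

## Working session

There is one attempt and no reset: what is moved stays moved. The work goes in short steps, Python scripts to look and compute and a tool call to move; the robot and the scene stay as the last step left them, time stands still between calls to the robot, and variables do not carry over. Pictures are saved under pics/ and viewed, at most 14 in all, crops included, and the job is handed in when it is done.

Besides the shell and the picture viewer there is one more tool, called after ">>>" as name(argument=value, ...) on one line, values as JSON. apply_moves: Moves the arm, as the interface text tells. Its arguments: {"type":"object","properties":{"linear":{"type":"array"},"delta_rot":{"type":"array"},"gripper":{"type":"number"},"force":{"type":"number"}},"required":["linear","delta_rot"]}

```bash
ls; mkdir -p pics; cat > h.py <<'E'
import numpy as np, cv2
from workcell import monitor, optics, workorder
from scipy.spatial.transform import Rotation as R
def cam(n):
    c=optics.camera_info(n)
    K=np.array([[c['fx'],0,c['cx']],[0,c['fy'],c['cy']],[0,0,1.]])
    if n=='wrist':
        s=monitor.observe(); T=np.eye(4); T[:3,:3]=R.from_euler('xyz',s['tool_rot']).as_matrix(); T[:3,3]=s['position']
        T=T@np.array(c['T_tool_cam']); return K,T[:3,:3],T[:3,3]
    Rm=R.from_rotvec(c['rvec']).as_matrix(); return K,Rm.T,-Rm.T@np.array(c['tvec'])
def ray(C,uv,z):
    K,Rw,o=C; d=(Rw@np.linalg.inv(K)@np.c_[np.atleast_2d(uv),np.ones(len(np.atleast_2d(uv)))].T).T
    return o+d*((z-o[2])/d[:,2])[:,None]
def proj(C,p):
    K,Rw,o=C; q=(K@Rw.T@(np.atleast_2d(p)-o).T).T; return q[:,:2]/q[:,2:]
def cloud(C,dep):
    K,Rw,o=C; v,u=np.indices(dep.shape); 
    p=np.stack([(u-K[0,2])/K[0,0]*dep,(v-K[1,2])/K[1,1]*dep,dep],-1); return p@Rw.T+o
def save(n,im): cv2.imwrite('pics/'+n,cv2.cvtColor(im,cv2.COLOR_RGB2BGR))
E
python3 - <<'E'
from h import *
s=monitor.observe(); print(s)
for n in('top','scene'):
    C=cam(n); im,d=optics.grab_frame(n); save(n+'0.png',im); np.save(n+'.npy',d); np.save(n+'im.npy',im); print(n,C)
print(optics.camera_info('wrist'))
E
```

```text
pics
{'clock': 0.0, 'qpos': array([-1.28819483,  0.52199478, -0.03629009,  1.59996579,  0.02122773,
        1.02110359, -0.11280638]), 'qd': array([ 1.22431226e-03,  1.64385433e-03,  2.97240823e-03, -2.28695285e-04,
        8.52485547e-04,  5.69799944e-04, -4.47213918e-05]), 'joint_efforts': array([ 1.69675608e-03, -9.27095819e+01,  1.98134176e+00, -3.69933379e+01,
        1.80371047e-02,  8.13632912e-03, -3.77729089e-05]), 'position': array([0.21590688, 0.58618678, 0.23075326]), 'tool_rot': array([-3.14051282e+00,  1.18823548e-04,  2.78875625e+00]), 'force': array([-0.29471389,  0.1613122 ,  0.29118795]), 'moment': array([ 0.01830419,  0.04677164, -0.01280925]), 'finger_force': 0.0, 'grip_width': 0.0856985259759644}
top (array([[368.32859295,   0.        , 247.74854067],
       [  0.        , 368.32859295, 186.11307758],
       [  0.        ,   0.        ,   1.        ]]), array([[-0.005717  , -0.99483039,  0.10138936],
       [-0.99972337,  0.00337286, -0.02327658],
       [ 0.02281428, -0.10149439, -0.99457448]]), array([ 0.50779776, -0.01018467,  1.01793374]))
scene (array([[397.41205927,   0.        , 257.3594764 ],
       [  0.        , 397.41205927, 191.11871281],
       [  0.        ,   0.        ,   1.        ]]), array([[ 0.040317  ,  0.57029241, -0.82045177],
       [ 0.99918403, -0.02499386,  0.03172678],
       [-0.00241271, -0.82106143, -0.57083474]]), array([ 1.46384191, -0.07529532,  0.69084596]))
{'fx': 313.0996210870812, 'fy': 313.0996210870812, 'cx': 255.69502664335033, 'cy': 194.8553450659248, 'T_tool_cam': array([[ 7.98999689e-04, -9.65127885e-01, -2.61777631e-01,
         6.64440646e-02],
       [ 9.99999669e-01,  7.30868198e-04,  3.57624702e-04,
         3.45889820e-04],
       [-1.53828627e-04, -2.61777830e-01,  9.65128149e-01,
        -1.41539376e-01],
       [ 0.00000000e+00,  0.00000000e+00,  0.00000000e+00,
         1.00000000e+00]])}
```

View pics/top0.png

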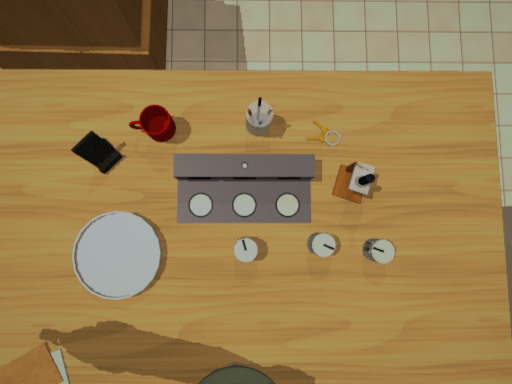

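View pics/scene0.png

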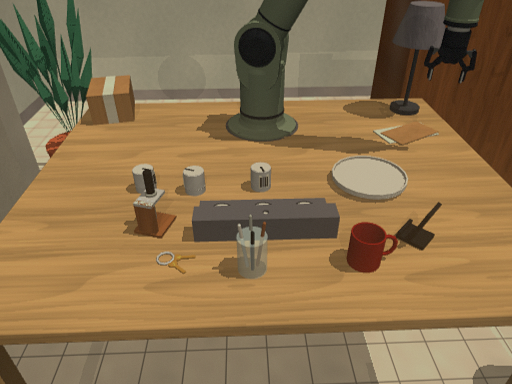

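The top view shows cans at (246,250), (323,245) and (382,251), bays at (201/244/288,205), the button at (244,166), the tray at (117,255) and the stylus at (366,179). The scene view confirms that all three cans are upright.

```bash
cat >> h.py <<'E'
def ell(C,mask,z,guess,amin=60):
    """largest-contour ellipse centre nearest to guess px -> world at z"""
    cs,_=cv2.findContours(mask.astype(np.uint8),cv2.RETR_EXTERNAL,cv2.CHAIN_APPROX_NONE)
    cs=[cv2.convexHull(c) for c in cs if cv2.contourArea(c)>amin]
    f=[]
    for c in cs:
        p=ray(C,c[:,0,:].astype(float),z)[:,:2].astype(np.float32)
        (x,y),(a,b),_=cv2.fitEllipse(p) if len(p)>=5 else ((0,0),(0,0),0)
        m=c[:,0,:].mean(0); f.append((np.hypot(*(m-guess)),x,y,a,b))
    return min(f)[1:] if f else None
def lid(C,im,hsv,g,rad=14,z=.07):
    """can lid: bright disc + dark bar -> centre, yaw"""
    Y,X=np.indices(hsv.shape[:2]); near=np.hypot(X-g[0],Y-g[1])<rad
    m=(hsv[...,1]<60)&(hsv[...,2]>170)&near
    e=ell(C,m,z,g)
    P=proj(C,[e[0],e[1],z])[0]
    pts=np.array([[u,v] for v,u in np.argwhere((hsv[...,2]<90)&near)],float)
    w=ray(C,pts,z)[:,:2]-e[:2]; w=w[np.hypot(*w.T)<.029]
    k=w.mean(0); return e,P,np.degrees(np.arctan2(k[1],k[0])),len(w)
E
python3 - <<'E'
from h import *
C=cam('top'); im=np.load('topim.npy'); hsv=cv2.cvtColor(im,cv2.COLOR_RGB2HSV)
w=(hsv[...,1]<60)&(hsv[...,2]>170)
for g in [(201,205),(244,205),(288,205)]: print('bay',g,np.round(ell(C,w,0,g),4))
for g in [(246,250),(323,245),(382,251)]:
    print('can',lid(C,im,hsv,g))
for g,z in [((117,255),.029)]: print('tray',ell(C,(hsv[...,1]<60)&(hsv[...,2]>110),z,g))
print('button',ray(C,(244,166),.064))
for v,u in [(250,246),(166,244),(179,366),(205,244),(255,117)]: print(hsv[v,u])
r=cloud(C,np.load('top.npy'))
q=r[150:230,330:400]; m=(q[...,2]>.15); print('stylus',np.median(q[m],0),m.sum(), q[m].max(0),q[m].min(0))
m=abs(q[...,2]-.1)<.004; pp=q[m][:,:2]; print('plate',cv2.minAreaRect(pp.astype(np.float32)))
m=abs(q[...,2]-.01)<.004; pp=q[m][:,:2]; print('foot',cv2.minAreaRect(pp.astype(np.float32)))
m=abs(r[...,2]-.07)<.004; m[:,:170]=0;m[:,320:]=0; m[190:]=0
print('reader',cv2.minAreaRect(r[m][:,:2].astype(np.float32)))
E
```

```text
bay (201, 205) [0.5612 0.0969 0.0542 0.0555]
bay (244, 205) [ 0.5608 -0.0231  0.0541  0.0549]
bay (288, 205) [ 0.56   -0.1433  0.0535  0.0548]
can ((0.44204282760620117, -0.024577392265200615, 0.05527326837182045, 0.05823764204978943), array([245.04967035, 249.6644136 ]), np.float64(12.445992277363878), 14)
can ((0.45353683829307556, -0.2252882719039917, 0.055347979068756104, 0.05601733922958374), array([323.47369838, 244.53651602]), np.float64(-112.10052797550057), 17)
can ((0.43612635135650635, -0.37843647599220276, 0.05369776487350464, 0.05538737401366234), array([383.10076229, 250.9810273 ]), np.float64(70.55170046726643), 16)
tray (0.42953458428382874, 0.3135536313056946, 0.22966733574867249, 0.23113882541656494)
button [[ 0.65800611 -0.02299656  0.064     ]]
[ 45  14 141]
[ 43  17 177]
[20 31 25]
[ 46  16 177]
[ 96   7 175]
stylus [ 0.60999788 -0.31195479  0.1685727 ] 113 [ 0.62207922 -0.01018467  1.01793374] [ 0.50779776 -0.32701597  0.15028574]
plate ((0.6216022968292236, -0.3195006251335144), (0.05099615454673767, 0.07518234103918076), 70.98489379882812)
foot ((0.6168509721755981, -0.3173411786556244), (0.07983960211277008, 0.09020961076021194), 71.50300598144531)
reader ((0.7077314257621765, -0.01790308952331543), (0.3787340819835663, 0.1561892181634903), 89.5416259765625)
```

```bash
cat >> h.py <<'E'
import json
def plan(*tgts):
    """tgts: (x,y,z,yawdeg or None[,n]); prints per-call linear / rot rows from the present pose"""
    s=monitor.observe(); p=np.array(s['position']); r=R.from_euler('xyz',s['tool_rot'])
    for t in tgts:
        q=np.array(t[:3]); y=r.as_euler('xyz')[2] if t[3] is None else np.radians(t[3])
        g=R.from_euler('xyz',[np.pi,0,y])
        n=t[4] if len(t)>4 else int(max(np.ceil(np.linalg.norm(q-p)/.12-1e-6),np.ceil((g*r.inv()).magnitude()/np.radians(32)),np.ceil(abs(r.inv().apply(q-p)).max()/.0999),1))
        for i in range(n):
            f=1/(n-i)
            l=np.round(r.inv().apply((q-p)*f)*10,3)
            v=np.round((r.inv()*g).as_rotvec()*f/np.radians(120),3)
            print(l.tolist(),v.tolist())
            p=p+r.apply(l*.1); r=r*R.from_rotvec(v*np.radians(120))
        print('-> ',np.round(p,4))
E
python3 - <<'E'
from h import *
plan((.442,-.025,.2,72))
E
```

```text
[-0.706, -0.826, 0.052] [-0.0, 0.0, 0.122]
[-0.891, -0.62, 0.052] [-0.0, 0.0, 0.122]
[-1.019, -0.375, 0.052] [-0.0, 0.0, 0.122]
[-1.081, -0.105, 0.052] [-0.0, 0.0, 0.122]
[-1.073, 0.171, 0.053] [-0.0, 0.0, 0.122]
[-0.994, 0.437, 0.052] [-0.0, 0.0, 0.122]
->  [ 0.442 -0.025  0.2  ]
```

>>> apply_moves(linear=[[-0.71, -0.83, 0.05], [-0.71, -0.83, 0.05], [-0.71, -0.83, 0.05], [-0.71, -0.83, 0.05], [-0.71, -0.83, 0.05]], delta_rot=[[0, 0, 0.12], [0, 0, 0.12], [0, 0, 0.12], [0, 0, 0.12], [0, 0, 0.12]], gripper=1)

```text
clock: 0.52
position: [0.2546, 0.4831, 0.2265]
tool_rot: [-3.142, 0.0, 2.536]
force: [-0.7, 0.6, 0.1]
grip_width: 0.0853
finger_force: 0.0
```

>>> apply_moves(linear=[[-0.89, -0.62, 0.05], [-0.89, -0.62, 0.05], [-0.89, -0.62, 0.05], [-0.89, -0.62, 0.05], [-0.89, -0.62, 0.05]], delta_rot=[[0, 0, 0.12], [0, 0, 0.12], [0, 0, 0.12], [0, 0, 0.12], [0, 0, 0.12]])

```text
clock: 0.93
position: [0.2922, 0.3826, 0.2215]
tool_rot: [3.141, -0.0, 2.286]
force: [-0.3, 0.2, -0.1]
grip_width: 0.086
finger_force: 0.0
```

>>> apply_moves(linear=[[-1, -0.37, 0.05], [-1, -0.37, 0.05], [-1, -0.37, 0.05], [-1, -0.37, 0.05], [-1, -0.37, 0.05]], delta_rot=[[0, 0, 0.12], [0, 0, 0.12], [0, 0, 0.12], [0, 0, 0.12], [0, 0, 0.12]])

```text
clock: 1.35
position: [0.3298, 0.2836, 0.2164]
tool_rot: [3.141, -0.0, 2.035]
force: [-0.5, 0.9, 0.3]
grip_width: 0.0853
finger_force: 0.0
```

>>> apply_moves(linear=[[-1, -0.1, 0.05], [-1, -0.1, 0.05], [-1, -0.1, 0.05], [-1, -0.1, 0.05], [-1, -0.1, 0.05]], delta_rot=[[0, 0, 0.12], [0, 0, 0.12], [0, 0, 0.12], [0, 0, 0.12], [0, 0, 0.12]])

```text
clock: 1.77
position: [0.3657, 0.1902, 0.2114]
tool_rot: [3.141, -0.0, 1.785]
force: [0.4, 0.3, 0.6]
grip_width: 0.0849
finger_force: 0.0
```

>>> apply_moves(linear=[[-1, 0.17, 0.05], [-1, 0.17, 0.05], [-1, 0.17, 0.05], [-1, 0.17, 0.05], [-1, 0.17, 0.05]], delta_rot=[[0, 0, 0.12], [0, 0, 0.12], [0, 0, 0.12], [0, 0, 0.12], [0, 0, 0.12]])

```text
clock: 2.18
position: [0.4036, 0.096, 0.2062]
tool_rot: [3.142, -0.0, 1.534]
force: [-0.5, 0.2, -0.1]
grip_width: 0.0855
finger_force: 0.0
```

>>> apply_moves(linear=[[-0.5, 0.44, 0.05], [-0.5, 0.44, 0.05], [-0.5, 0.44, 0.05], [-0.5, 0.44, 0.05], [-0.5, 0.44, 0.05]], delta_rot=[[0, 0, 0.12], [0, 0, 0.12], [0, 0, 0.12], [0, 0, 0.12], [0, 0, 0.12]])

```text
clock: 2.6
position: [0.4449, 0.045, 0.2011]
tool_rot: [-3.141, -0.0, 1.285]
force: [0.0, 0.8, -1.0]
grip_width: 0.0855
finger_force: 0.0
```

```bash
python3 - <<'E'
from h import *
C=cam('wrist'); im,d=optics.grab_frame('wrist'); save('w1.png',im)
hsv=cv2.cvtColor(im,cv2.COLOR_RGB2HSV)
for p in [(.442,-.0246,.07),(.5608,-.0231,0),(.5612,.0969,0),(.6605,-.023,.064)]:
    print(p,proj(C,p))
plan((.442,-.025,.15,72),(.442,-.025,.025,72,2))
E
```

```text
(0.442, -0.0246, 0.07) [[273.67771958 255.90857571]]
(0.5608, -0.0231, 0) [[370.57844497 200.35967066]]
(0.5612, 0.0969, 0) [[349.24321052  94.12457699]]
(0.6605, -0.023, 0.064) [[502.43230254 190.46087947]]
[-0.679, 0.171, 0.512] [-0.0, -0.0, 0.014]
->  [ 0.442 -0.025  0.15 ]
[-0.0, 0.0, 0.625] [-0.0, -0.0, -0.0]
[-0.001, 0.0, 0.625] [-0.0, -0.0, -0.0]
->  [ 0.442 -0.025  0.025]
```

View pics/w1.png

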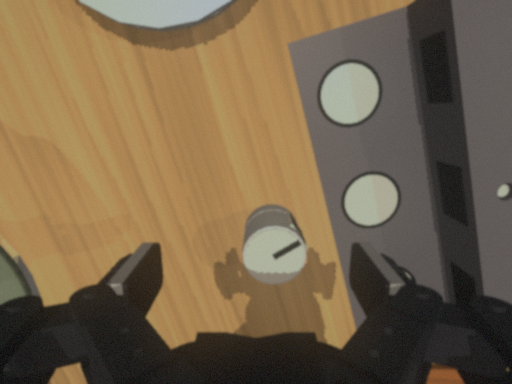

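The wrist view shows the can lid at about (275,251), with its bar running to (300,243). The bays are at (371,200) and (349,93) and the button is at (505,191), and all of these match the top-view estimates.

```bash
cat >> h.py <<'E'
def wlid(C,im,p,z=.07,rad=.04):
    """refined can lid from the wrist (or top) view near world p"""
    hsv=cv2.cvtColor(im,cv2.COLOR_RGB2HSV); g=proj(C,[p[0],p[1],z])[0]
    Y,X=np.indices(hsv.shape[:2]); k=np.linalg.norm(proj(C,[p[0]+rad,p[1],z])[0]-g)
    near=np.hypot(X-g[0],Y-g[1])<k
    m=((hsv[...,1]<45)&(hsv[...,2]>150)&near).astype(np.uint8)
    cs,_=cv2.findContours(m,cv2.RETR_EXTERNAL,cv2.CHAIN_APPROX_NONE)
    c=cv2.convexHull(max(cs,key=cv2.contourArea)); w=ray(C,c[:,0,:].astype(float),z)[:,:2].astype(np.float32)
    (x,y),(a,b),_=cv2.fitEllipse(w)
    hull=cv2.fillPoly(np.zeros_like(m),[c],1)
    pts=np.argwhere((hull>0)&(hsv[...,2]<100))[:,::-1].astype(float)
    q=ray(C,pts,z)[:,:2]-[x,y]; q=q[np.hypot(*q.T)<.027]; d=q.mean(0)
    return np.round([x,y,a,b,np.degrees(np.arctan2(d[1],d[0]))],4),len(q)
E
python3 - <<'E'
from h import *
C=cam('wrist'); im=cv2.cvtColor(cv2.imread('pics/w1.png'),cv2.COLOR_BGR2RGB)
print(wlid(C,im,(.442,-.022)))
hsv=cv2.cvtColor(im,cv2.COLOR_RGB2HSV); w=(hsv[...,1]<60)&(hsv[...,2]>150)
for g in [(371,200),(349,93)]: print(ell(C,w,0,g))
print(ell(C,w,.064,(505,191),20))
T=cam('top'); it=np.load('topim.npy')
for p in [(.442,-.022),(.4535,-.2253),(.436,-.3784)]: print(wlid(T,it,p))
E
```

```text
(array([ 0.4435, -0.0215,  0.0524,  0.0608, -0.1073]), 132)
(0.5607798099517822, -0.022888096049427986, 0.05809168145060539, 0.058242473751306534)
(0.5611611604690552, 0.09724408388137817, 0.058385446667671204, 0.05865699052810669)
(0.6607605218887329, -0.02320098876953125, 0.008191791363060474, 0.010225711390376091)
(array([ 0.4421, -0.0249,  0.0594,  0.0599, 14.7453]), 18)
(array([ 4.535000e-01, -2.250000e-01,  5.800000e-02,  5.930000e-02,
       -1.112542e+02]), 16)
(array([ 4.3600e-01, -3.7750e-01,  5.7800e-02,  5.8400e-02,  6.8598e+01]), 16)
```

>>> apply_moves(linear=[[-0.68, 0.17, 0.51], [-0.68, 0.17, 0.51], [-0.68, 0.17, 0.51], [-0.68, 0.17, 0.51], [-0.68, 0.17, 0.51]], delta_rot=[[0, 0, 0.014], [0, 0, 0.014], [0, 0, 0.014], [0, 0, 0.014], [0, 0, 0.014]])

```text
clock: 3.07
position: [0.442, -0.0259, 0.1505]
tool_rot: [-3.141, -0.0, 1.253]
force: [0.5, 0.9, 0.4]
grip_width: 0.0856
finger_force: 0.0
```

>>> apply_moves(linear=[[0, 0, 0.64], [0, 0, 0.64], [0, 0, 0.64], [0, 0, 0.64], [0, 0, 0.64]], delta_rot=[[0, 0, 0], [0, 0, 0], [0, 0, 0], [0, 0, 0], [0, 0, 0]])

```text
clock: 3.48
position: [0.4428, -0.0262, 0.0877]
tool_rot: [3.14, -0.001, 1.253]
force: [0.2, 0.2, 0.4]
grip_width: 0.0852
finger_force: 0.0
```

>>> apply_moves(linear=[[0, 0, 0.64], [0, 0, 0.64], [0, 0, 0.64], [0, 0, 0.64], [0, 0, 0.64]], delta_rot=[[0, 0, 0], [0, 0, 0], [0, 0, 0], [0, 0, 0], [0, 0, 0]])

```text
clock: 3.9
position: [0.443, -0.0269, 0.0241]
tool_rot: [3.14, -0.001, 1.252]
force: [-0.1, -0.4, 0.2]
grip_width: 0.0852
finger_force: 0.0
```

>>> apply_moves(linear=[[0, 0, 0], [0, 0, 0], [0, 0, 0], [0, 0, 0], [0, 0, 0]], delta_rot=[[0, 0, 0], [0, 0, 0], [0, 0, 0], [0, 0, 0], [0, 0, 0]], gripper=-1, force=40)

```text
clock: 4.32
position: [0.4428, -0.0268, 0.0237]
tool_rot: [3.14, -0.001, 1.252]
force: [-2.9, 0.8, 23.3]
grip_width: 0.0616
finger_force: 38.0
```

>>> apply_moves(linear=[[0, 0, 0], [0, 0, 0], [0, 0, 0], [0, 0, 0], [0, 0, 0]], delta_rot=[[0, 0, 0], [0, 0, 0], [0, 0, 0], [0, 0, 0], [0, 0, 0]])

```text
clock: 4.73
position: [0.4428, -0.0268, 0.0237]
tool_rot: [3.14, -0.001, 1.252]
force: [-2.1, 1.0, 22.1]
grip_width: 0.0613
finger_force: 37.9
```

```bash
python3 - <<'E'
from h import *
plan((.442,-.025,.05,72),(.561,-.023,.05,58),(.561,-.023,.0235,58),(.561,-.023,.14,58))
E
```

```text
[0.015, -0.012, -0.263] [0.001, -0.001, -0.002]
->  [ 0.4421 -0.025   0.05  ]
[0.194, 0.562, -0.0] [-0.0, 0.0, 0.058]
[0.26, 0.535, -0.001] [-0.0, 0.0, 0.058]
->  [ 0.561 -0.023  0.05 ]
[0.0, 0.0, 0.265] [-0.0, 0.0, 0.0]
->  [ 0.561  -0.023   0.0235]
[-0.0, 0.0, -0.582] [-0.0, 0.0, 0.0]
[-0.001, 0.0, -0.583] [-0.0, 0.0, 0.0]
->  [ 0.561 -0.023  0.14 ]
```

>>> apply_moves(linear=[[0, 0, -0.26], [0, 0, -0.26], [0, 0, -0.26], [0, 0, -0.26], [0, 0, -0.26]], delta_rot=[[0, 0, 0], [0, 0, 0], [0, 0, 0], [0, 0, 0], [0, 0, 0]])

```text
clock: 5.15
position: [0.4418, -0.0269, 0.0481]
tool_rot: [-3.141, 0.0, 1.252]
force: [-0.2, 0.0, -2.9]
grip_width: 0.0612
finger_force: 46.6
```

>>> apply_moves(linear=[[0.2, 0.55, 0], [0.2, 0.55, 0], [0.2, 0.55, 0], [0.2, 0.55, 0], [0.2, 0.55, 0]], delta_rot=[[0, 0, 0.057], [0, 0, 0.057], [0, 0, 0.057], [0, 0, 0.057], [0, 0, 0.057]])

```text
clock: 5.57
position: [0.4995, -0.0254, 0.0477]
tool_rot: [-3.14, 0.001, 1.132]
force: [-0.5, 0.6, -2.1]
grip_width: 0.0613
finger_force: 46.6
```

>>> apply_moves(linear=[[0.26, 0.535, 0], [0.26, 0.535, 0], [0.26, 0.535, 0], [0.26, 0.535, 0], [0.26, 0.535, 0]], delta_rot=[[0, 0, 0.057], [0, 0, 0.057], [0, 0, 0.057], [0, 0, 0.057], [0, 0, 0.057]])

```text
clock: 5.98
position: [0.5586, -0.0246, 0.0479]
tool_rot: [-3.14, 0.001, 1.013]
force: [-0.5, 0.1, -2.6]
grip_width: 0.0611
finger_force: 46.6
```

>>> apply_moves(linear=[[0, 0, 0.25], [0, 0, 0.25], [0, 0, 0.25], [0, 0, 0.25], [0, 0, 0.25]], delta_rot=[[0, 0, 0], [0, 0, 0], [0, 0, 0], [0, 0, 0], [0, 0, 0]])

```text
clock: 6.4
position: [0.5594, -0.0244, 0.0235]
tool_rot: [-3.141, 0.0, 1.013]
force: [-0.3, -1.0, -1.9]
grip_width: 0.0612
finger_force: 46.8
```

>>> apply_moves(linear=[[0, 0, 0], [0, 0, 0], [0, 0, 0], [0, 0, 0], [0, 0, 0]], delta_rot=[[0, 0, 0], [0, 0, 0], [0, 0, 0], [0, 0, 0], [0, 0, 0]], gripper=1)

```text
clock: 6.82
position: [0.56, -0.0245, 0.0234]
tool_rot: [3.141, -0.0, 1.013]
force: [0.1, -0.1, 0.2]
grip_width: 0.0852
finger_force: 0.0
```

>>> apply_moves(linear=[[0, 0, -0.6], [0, 0, -0.6], [0, 0, -0.6], [0, 0, -0.6], [0, 0, -0.6]], delta_rot=[[0, 0, 0], [0, 0, 0], [0, 0, 0], [0, 0, 0], [0, 0, 0]])

```text
clock: 7.23
position: [0.5598, -0.0242, 0.0829]
tool_rot: [-3.141, 0.0, 1.013]
force: [-0.6, 0.5, 0.9]
grip_width: 0.0854
finger_force: 0.0
```

>>> apply_moves(linear=[[0, 0, -0.6], [0, 0, -0.6], [0, 0, -0.6], [0, 0, -0.6], [0, 0, -0.6]], delta_rot=[[0, 0, 0], [0, 0, 0], [0, 0, 0], [0, 0, 0], [0, 0, 0]])

```text
clock: 7.65
position: [0.5594, -0.0243, 0.1422]
tool_rot: [-3.14, 0.001, 1.013]
force: [-0.1, -0.4, -0.0]
grip_width: 0.0855
finger_force: 0.0
```

```bash
python3 - <<'E'
from h import *
plan((.4535,-.2255,.14,10),(.4535,-.2255,.023,10))
T=cam('top'); it,_=optics.grab_frame('top'); save('t1.png',it)
for p in [(.4535,-.2253),(.436,-.3784)]: print(wlid(T,it,p))
C=cam('wrist'); it,_=optics.grab_frame('wrist'); save('w2.png',it); print(wlid(C,it,(.561,-.023)))
E
```

```text
[-0.756, 0.056, 0.008] [-0.0, 0.0, 0.133]
[-0.712, 0.261, 0.008] [-0.0, 0.0, 0.134]
[-0.611, 0.448, 0.007] [-0.0, 0.001, 0.133]
->  [ 0.4535 -0.2255  0.14  ]
[-0.0, 0.0, 0.585] [-0.0, -0.0, 0.0]
[-0.0, 0.001, 0.585] [-0.0, -0.0, 0.0]
->  [ 0.4536 -0.2255  0.023 ]
(array([ 4.56900e-01, -2.14200e-01,  2.97000e-02,  4.35000e-02,
       -9.90182e+01]), 1)
(array([ 4.36300e-01, -3.77000e-01,  5.89000e-02,  5.95000e-02,
        6.88644e+01]), 16)
(array([ 0.5606, -0.0221,  0.0605,  0.0607, -0.061 ]), 231)
```

>>> apply_moves(linear=[[-0.756, 0.056, 0], [-0.756, 0.056, 0], [-0.756, 0.056, 0], [-0.756, 0.056, 0], [-0.756, 0.056, 0]], delta_rot=[[0, 0, 0.133], [0, 0, 0.133], [0, 0, 0.133], [0, 0, 0.133], [0, 0, 0.133]])

```text
clock: 8.17
position: [0.5246, -0.0913, 0.1427]
tool_rot: [-3.141, 0.001, 0.735]
force: [0.2, -0.1, -0.9]
grip_width: 0.0855
finger_force: 0.0
```

>>> apply_moves(linear=[[-0.71, 0.26, 0], [-0.71, 0.26, 0], [-0.71, 0.26, 0], [-0.71, 0.26, 0], [-0.71, 0.26, 0]], delta_rot=[[0, 0, 0.133], [0, 0, 0.133], [0, 0, 0.133], [0, 0, 0.133], [0, 0, 0.133]])

```text
clock: 8.58
position: [0.4899, -0.1574, 0.1429]
tool_rot: [-3.141, 0.0, 0.459]
force: [-0.7, 0.7, -0.2]
grip_width: 0.0854
finger_force: 0.0
```

>>> apply_moves(linear=[[-0.61, 0.45, 0], [-0.61, 0.45, 0], [-0.61, 0.45, 0], [-0.61, 0.45, 0], [-0.61, 0.45, 0]], delta_rot=[[0, 0, 0.133], [0, 0, 0.133], [0, 0, 0.133], [0, 0, 0.133], [0, 0, 0.133]])

```text
clock: 9.0
position: [0.4553, -0.2244, 0.143]
tool_rot: [-3.141, 0.0, 0.182]
force: [-0.8, 1.3, -0.1]
grip_width: 0.0855
finger_force: 0.0
```

```bash
python3 - <<'E'
from h import *
C=cam('wrist'); it,_=optics.grab_frame('wrist'); save('w3.png',it); print(wlid(C,it,(.4535,-.2255)))
plan((.4535,-.2255,.14,10),(.4535,-.2255,.023,10))
E
```

```text
(array([ 4.553000e-01, -2.245000e-01,  5.640000e-02,  5.950000e-02,
       -1.187906e+02]), 184)
[-0.021, 0.009, 0.03] [-0.0, 0.0, 0.004]
->  [ 0.4535 -0.2255  0.14  ]
[0.0, 0.001, 0.585] [-0.0, 0.0, -0.0]
[0.0, 0.0, 0.585] [-0.0, 0.0, -0.0]
->  [ 0.4535 -0.2255  0.023 ]
```

```bash
sed -i 's|^    return np.round(\[x,y,a,b,np.degrees.*|    v=np.linalg.eigh(np.cov(q.T))[1][:,1]; v=v*np.sign(v@d); return np.round([x,y,a,b,np.degrees(np.arctan2(v[1],v[0]))],4),len(q)|' h.py
python3 - <<'E'
from h import *
C=cam('wrist'); it=cv2.imread('pics/w3.png')[...,::-1].copy(); print(wlid(C,it,(.4535,-.2255)))
T=cam('top'); it=np.load('topim.npy')
for p in [(.442,-.022),(.4535,-.2253),(.436,-.3784)]: print(wlid(T,it,p))
E
```

```text
(array([ 4.554000e-01, -2.242000e-01,  5.640000e-02,  5.950000e-02,
       -1.095505e+02]), 184)
(array([ 0.4421, -0.0249,  0.0594,  0.0599, 15.6689]), 18)
(array([ 4.535000e-01, -2.250000e-01,  5.800000e-02,  5.930000e-02,
       -1.133305e+02]), 16)
(array([ 4.36000e-01, -3.77500e-01,  5.78000e-02,  5.84000e-02,
        6.98173e+01]), 16)
```

>>> apply_moves(linear=[[0, 0, 0.6], [0, 0, 0.6], [0, 0, 0.6], [0, 0, 0.6], [0, 0, 0.6]], delta_rot=[[0, 0, 0], [0, 0, 0], [0, 0, 0], [0, 0, 0], [0, 0, 0]])

```text
clock: 9.47
position: [0.4552, -0.2255, 0.0843]
tool_rot: [3.141, -0.001, 0.179]
force: [-0.5, -0.4, 0.5]
grip_width: 0.0855
finger_force: 0.0
```

>>> apply_moves(linear=[[0, 0, 0.6], [0, 0, 0.6], [0, 0, 0.6], [0, 0, 0.6], [0, 0, 0.6]], delta_rot=[[0, 0, 0], [0, 0, 0], [0, 0, 0], [0, 0, 0], [0, 0, 0]])

```text
clock: 9.88
position: [0.4553, -0.2262, 0.0251]
tool_rot: [3.14, -0.002, 0.177]
force: [-0.5, -0.7, 0.1]
grip_width: 0.0854
finger_force: 0.0
```

>>> apply_moves(linear=[[0, 0, 0], [0, 0, 0], [0, 0, 0], [0, 0, 0], [0, 0, 0]], delta_rot=[[0, 0, 0], [0, 0, 0], [0, 0, 0], [0, 0, 0], [0, 0, 0]], gripper=-1)

```text
clock: 10.3
position: [0.4552, -0.2259, 0.0246]
tool_rot: [3.141, -0.002, 0.177]
force: [-2.4, 1.1, 17.8]
grip_width: 0.0612
finger_force: 39.3
```

>>> apply_moves(linear=[[0, 0, 0], [0, 0, 0], [0, 0, 0], [0, 0, 0], [0, 0, 0]], delta_rot=[[0, 0, 0], [0, 0, 0], [0, 0, 0], [0, 0, 0], [0, 0, 0]])

```text
clock: 10.72
position: [0.4552, -0.2259, 0.0246]
tool_rot: [3.141, -0.002, 0.177]
force: [-1.6, 2.6, 18.8]
grip_width: 0.0612
finger_force: 39.3
```

```bash
python3 - <<'E'
from h import *
y0=np.degrees(monitor.observe()['tool_rot'][2])
for r in [112,116]:
  print(r); plan((.46,-.21,.12,y0),(.561,.097,.12,y0+r),(.561,.097,.024,y0+r))
E
```

```text
112
[0.077, -0.147, -0.954] [0.0, -0.001, -0.0]
->  [ 0.46 -0.21  0.12]
[0.384, -0.711, -0.0] [0.0, 0.0, -0.233]
[0.672, -0.448, -0.0] [0.0, 0.0, -0.233]
[0.804, -0.08, -0.001] [-0.0, 0.0, -0.234]
[0.748, 0.307, -0.0] [-0.0, 0.0, -0.233]
->  [0.561 0.097 0.12 ]
[0.0, 0.0, 0.96] [-0.0, 0.0, -0.0]
->  [0.561 0.097 0.024]
116
[0.077, -0.147, -0.954] [0.0, -0.001, -0.0]
->  [ 0.46 -0.21  0.12]
[0.384, -0.711, -0.0] [0.0, 0.0, -0.242]
[0.681, -0.435, -0.0] [0.0, 0.0, -0.242]
[0.806, -0.05, -0.001] [-0.0, 0.0, -0.241]
[0.731, 0.346, -0.0] [-0.0, 0.0, -0.242]
->  [0.561 0.097 0.12 ]
[0.0, -0.0, 0.96] [-0.0, 0.0, 0.0]
->  [0.561 0.097 0.024]
```

>>> apply_moves(linear=[[0.08, -0.15, -0.95], [0.08, -0.15, -0.95], [0.08, -0.15, -0.95], [0.08, -0.15, -0.95], [0.08, -0.15, -0.95]], delta_rot=[[0, 0, 0], [0, 0, 0], [0, 0, 0], [0, 0, 0], [0, 0, 0]])

```text
clock: 11.13
position: [0.4601, -0.209, 0.1188]
tool_rot: [3.141, -0.002, 0.178]
force: [-0.6, 0.6, -3.5]
grip_width: 0.061
finger_force: 48.0
```

>>> apply_moves(linear=[[0.384, -0.71, 0], [0.384, -0.71, 0], [0.384, -0.71, 0], [0.384, -0.71, 0], [0.384, -0.71, 0]], delta_rot=[[0, 0, -0.233], [0, 0, -0.233], [0, 0, -0.233], [0, 0, -0.233], [0, 0, -0.233]])

```text
clock: 11.55
position: [0.4844, -0.1324, 0.1173]
tool_rot: [-3.14, 0.001, 0.672]
force: [0.5, 0.2, -3.6]
grip_width: 0.0609
finger_force: 47.7
```

>>> apply_moves(linear=[[0.67, -0.45, 0], [0.67, -0.45, 0], [0.67, -0.45, 0], [0.67, -0.45, 0], [0.67, -0.45, 0]], delta_rot=[[0, 0, -0.233], [0, 0, -0.233], [0, 0, -0.233], [0, 0, -0.233], [0, 0, -0.233]])

```text
clock: 11.97
position: [0.5094, -0.0563, 0.1175]
tool_rot: [-3.14, 0.0, 1.155]
force: [0.1, -0.8, -3.2]
grip_width: 0.061
finger_force: 47.7
```

>>> apply_moves(linear=[[0.8, -0.08, 0], [0.8, -0.08, 0], [0.8, -0.08, 0], [0.8, -0.08, 0], [0.8, -0.08, 0]], delta_rot=[[0, 0, -0.233], [0, 0, -0.233], [0, 0, -0.233], [0, 0, -0.233], [0, 0, -0.233]])

```text
clock: 12.38
position: [0.5346, 0.0197, 0.1176]
tool_rot: [-3.14, -0.0, 1.64]
force: [0.2, -0.6, -2.5]
grip_width: 0.0613
finger_force: 47.7
```

>>> apply_moves(linear=[[0.75, 0.31, 0], [0.75, 0.31, 0], [0.75, 0.31, 0], [0.75, 0.31, 0], [0.75, 0.31, 0]], delta_rot=[[0, 0, -0.233], [0, 0, -0.233], [0, 0, -0.233], [0, 0, -0.233], [0, 0, -0.233]])

```text
clock: 12.8
position: [0.5604, 0.0964, 0.1176]
tool_rot: [-3.14, -0.001, 2.125]
force: [-0.1, -0.9, -2.7]
grip_width: 0.0611
finger_force: 47.7
```

```bash
python3 - <<'E'
from h import *
plan((.561,.097,.12,122.2),(.561,.097,.0248,122.2))
C=cam('wrist'); it,_=optics.grab_frame('wrist'); save('w4.png',it); print(wlid(C,it,(.561,.097),z=.165))
E
```

```text
[0.002, 0.009, -0.024] [-0.001, -0.0, -0.004]
->  [0.561 0.097 0.12 ]
[-0.001, -0.001, 0.952] [0.0, -0.0, 0.0]
->  [0.561  0.097  0.0248]
(array([0.5519, 0.1094, 0.0291, 0.0535,    nan]), 1)h.py:66: RuntimeWarning: Degrees of freedom <= 0 for slice
  v=np.linalg.eigh(np.cov(q.T))[1][:,1]; v=v*np.sign(v@d); return np.round([x,y,a,b,np.degrees(np.arctan2(v[1],v[0]))],4),len(q)
  c *= np.true_divide(1, fact)
  c *= np.true_divide(1, fact)
```

>>> apply_moves(linear=[[0, 0, 0.925], [0, 0, 0.925], [0, 0, 0.925], [0, 0, 0.925], [0, 0, 0.925]], delta_rot=[[0, 0, 0], [0, 0, 0], [0, 0, 0], [0, 0, 0], [0, 0, 0]])

```text
clock: 13.27
position: [0.5602, 0.096, 0.0253]
tool_rot: [-3.139, 0.0, 2.12]
force: [0.2, -0.6, -2.3]
grip_width: 0.0612
finger_force: 47.7
```

>>> apply_moves(linear=[[0, 0, 0], [0, 0, 0], [0, 0, 0], [0, 0, 0], [0, 0, 0]], delta_rot=[[0, 0, 0], [0, 0, 0], [0, 0, 0], [0, 0, 0], [0, 0, 0]], gripper=1)

```text
clock: 13.68
position: [0.5609, 0.0973, 0.0262]
tool_rot: [3.141, 0.0, 2.128]
force: [0.3, -0.2, 0.2]
grip_width: 0.085
finger_force: 0.0
```

>>> apply_moves(linear=[[0, 0, -0.6], [0, 0, -0.6], [0, 0, -0.6], [0, 0, -0.6], [0, 0, -0.6]], delta_rot=[[0, 0, 0], [0, 0, 0], [0, 0, 0], [0, 0, 0], [0, 0, 0]])

```text
clock: 14.1
position: [0.5604, 0.0973, 0.0855]
tool_rot: [-3.141, -0.0, 2.129]
force: [0.2, -0.3, -0.9]
grip_width: 0.0854
finger_force: 0.0
```

>>> apply_moves(linear=[[0, 0, -0.6], [0, 0, -0.6], [0, 0, -0.6], [0, 0, -0.6], [0, 0, -0.6]], delta_rot=[[0, 0, 0], [0, 0, 0], [0, 0, 0], [0, 0, 0], [0, 0, 0]])

```text
clock: 14.52
position: [0.5601, 0.0972, 0.1446]
tool_rot: [-3.14, -0.001, 2.129]
force: [-0.6, -1.2, -0.9]
grip_width: 0.0852
finger_force: 0.0
```

```bash
python3 - <<'E'
from h import *
plan((.436,-.378,.14,110))
C=cam('wrist'); it,_=optics.grab_frame('wrist'); save('w5.png',it); print(wlid(C,it,(.561,.097)))
T=cam('top'); it,_=optics.grab_frame('top'); save('t2.png',it)
for p in [(.561,-.022),(.436,-.378)]: print(wlid(T,it,p))
E
```

```text
[-0.675, -0.714, 0.01] [-0.0, -0.0, 0.02]
[-0.704, -0.685, 0.01] [-0.0, -0.0, 0.02]
[-0.732, -0.655, 0.01] [-0.0, -0.0, 0.02]
[-0.759, -0.624, 0.01] [-0.0, -0.0, 0.02]
[-0.784, -0.591, 0.01] [-0.001, -0.0, 0.02]
->  [ 0.436 -0.378  0.14 ]
(array([ 0.5607,  0.0962,  0.0602,  0.0605, -1.4947]), 208)
(array([ 0.5597, -0.0231,  0.0554,  0.0565,  5.7099]), 22)
(array([ 4.36300e-01, -3.77000e-01,  5.91000e-02,  5.95000e-02,
        6.98173e+01]), 16)
```

>>> apply_moves(linear=[[-0.675, -0.714, 0.01], [-0.675, -0.714, 0.01], [-0.675, -0.714, 0.01], [-0.675, -0.714, 0.01], [-0.675, -0.714, 0.01]], delta_rot=[[0, 0, 0.02], [0, 0, 0.02], [0, 0, 0.02], [0, 0, 0.02], [0, 0, 0.02]])

```text
clock: 15.03
position: [0.5354, 0.0011, 0.1441]
tool_rot: [-3.14, -0.0, 2.085]
force: [0.7, 0.5, 0.3]
grip_width: 0.085
finger_force: 0.0
```

>>> apply_moves(linear=[[-0.704, -0.685, 0], [-0.704, -0.685, 0], [-0.704, -0.685, 0], [-0.704, -0.685, 0], [-0.704, -0.685, 0]], delta_rot=[[0, 0, 0.02], [0, 0, 0.02], [0, 0, 0.02], [0, 0, 0.02], [0, 0, 0.02]])

```text
clock: 15.45
position: [0.5111, -0.0927, 0.1443]
tool_rot: [-3.141, -0.001, 2.045]
force: [0.3, -0.1, 0.2]
grip_width: 0.0854
finger_force: 0.0
```

>>> apply_moves(linear=[[-0.732, -0.655, 0], [-0.732, -0.655, 0], [-0.732, -0.655, 0], [-0.732, -0.655, 0], [-0.732, -0.655, 0]], delta_rot=[[0, 0, 0.02], [0, 0, 0.02], [0, 0, 0.02], [0, 0, 0.02], [0, 0, 0.02]])

```text
clock: 15.87
position: [0.4867, -0.1871, 0.1444]
tool_rot: [-3.141, -0.001, 2.004]
force: [-0.1, 0.2, 0.2]
grip_width: 0.0854
finger_force: 0.0
```

>>> apply_moves(linear=[[-0.76, -0.625, 0], [-0.76, -0.625, 0], [-0.76, -0.625, 0], [-0.76, -0.625, 0], [-0.76, -0.625, 0]], delta_rot=[[0, 0, 0.02], [0, 0, 0.02], [0, 0, 0.02], [0, 0, 0.02], [0, 0, 0.02]])

```text
clock: 16.28
position: [0.4622, -0.2819, 0.1444]
tool_rot: [3.142, -0.001, 1.963]
force: [0.1, 0.9, 0.1]
grip_width: 0.0852
finger_force: 0.0
```

>>> apply_moves(linear=[[-0.784, -0.59, 0], [-0.784, -0.59, 0], [-0.784, -0.59, 0], [-0.784, -0.59, 0], [-0.784, -0.59, 0]], delta_rot=[[0, 0, 0.02], [0, 0, 0.02], [0, 0, 0.02], [0, 0, 0.02], [0, 0, 0.02]])

```text
clock: 16.7
position: [0.4378, -0.3766, 0.1444]
tool_rot: [3.141, -0.001, 1.921]
force: [0.8, 0.2, -0.2]
grip_width: 0.0855
finger_force: 0.0
```

```bash
python3 - <<'E'
from h import *
C=cam('wrist'); it,_=optics.grab_frame('wrist'); save('w6.png',it); print(wlid(C,it,(.436,-.377)))
plan((.436,-.377,.14,110),(.436,-.377,.024,110))
E
```

```text
(array([ 4.36400e-01, -3.77200e-01,  5.87000e-02,  6.04000e-02,
        6.99377e+01]), 268)
[-0.003, -0.023, 0.044] [0.0, -0.001, 0.001]
->  [ 0.436 -0.377  0.14 ]
[0.0, -0.0, 0.58] [0.0, 0.0, 0.0]
[0.001, -0.001, 0.58] [0.0, 0.0, 0.0]
->  [ 0.436 -0.377  0.024]
```

>>> apply_moves(linear=[[0, -0.015, 0.6], [0, -0.015, 0.6], [0, -0.015, 0.6], [0, -0.015, 0.6], [0, -0.015, 0.6]], delta_rot=[[0, 0, 0], [0, 0, 0], [0, 0, 0], [0, 0, 0], [0, 0, 0]])

```text
clock: 17.17
position: [0.4365, -0.378, 0.086]
tool_rot: [3.141, 0.001, 1.921]
force: [-0.3, 0.3, 0.3]
grip_width: 0.0854
finger_force: 0.0
```

>>> apply_moves(linear=[[0, 0, 0.6], [0, 0, 0.6], [0, 0, 0.6], [0, 0, 0.6], [0, 0, 0.6]], delta_rot=[[0, 0, 0], [0, 0, 0], [0, 0, 0], [0, 0, 0], [0, 0, 0]])

```text
clock: 17.58
position: [0.4362, -0.3792, 0.0268]
tool_rot: [3.14, 0.002, 1.92]
force: [-0.1, -0.5, -0.1]
grip_width: 0.0856
finger_force: 0.0
```

>>> apply_moves(linear=[[0, 0, 0], [0, 0, 0], [0, 0, 0], [0, 0, 0], [0, 0, 0]], delta_rot=[[0, 0, 0], [0, 0, 0], [0, 0, 0], [0, 0, 0], [0, 0, 0]], gripper=-1)

```text
clock: 18.0
position: [0.436, -0.3791, 0.0265]
tool_rot: [3.14, 0.002, 1.92]
force: [-1.2, 2.1, 16.6]
grip_width: 0.0613
finger_force: 40.1
```

>>> apply_moves(linear=[[0, 0, 0], [0, 0, 0], [0, 0, 0], [0, 0, 0], [0, 0, 0]], delta_rot=[[0, 0, 0], [0, 0, 0], [0, 0, 0], [0, 0, 0], [0, 0, 0]])

```text
clock: 18.42
position: [0.436, -0.3791, 0.0265]
tool_rot: [3.14, 0.002, 1.92]
force: [-1.4, 2.7, 15.8]
grip_width: 0.0614
finger_force: 40.1
```

```bash
python3 - <<'E'
from h import *
s=monitor.observe(); z=s['position'][2]; y0=np.degrees(s['tool_rot'][2])
plan((.436,-.35,.06,y0),(.45,-.2,.06,y0-35),(.56,-.143,.06,y0-70.3),(.56,-.143,z+.0005,y0-70.3))
E
```

```text
[0.273, 0.099, -0.336] [0.001, 0.001, 0.0]
->  [ 0.4359 -0.35    0.06  ]
[0.681, 0.322, 0.0] [-0.0, -0.0, 0.146]
[0.746, 0.103, 0.001] [-0.0, -0.0, 0.146]
->  [ 0.45 -0.2   0.06]
[0.418, 0.457, -0.001] [-0.0, 0.0, 0.147]
[0.537, 0.309, -0.0] [-0.0, 0.0, 0.147]
->  [ 0.56  -0.143  0.06 ]
[0.0, 0.0, 0.33] [-0.0, 0.0, -0.0]
->  [ 0.56  -0.143  0.027]
```

>>> apply_moves(linear=[[0.27, 0.1, -0.336], [0.27, 0.1, -0.336], [0.27, 0.1, -0.336], [0.27, 0.1, -0.336], [0.27, 0.1, -0.336]], delta_rot=[[0, 0, 0], [0, 0, 0], [0, 0, 0], [0, 0, 0], [0, 0, 0]])

```text
clock: 18.83
position: [0.4353, -0.3503, 0.0583]
tool_rot: [-3.141, 0.0, 1.919]
force: [0.1, 0.4, -2.3]
grip_width: 0.061
finger_force: 45.8
```

>>> apply_moves(linear=[[0.68, 0.32, 0], [0.68, 0.32, 0], [0.68, 0.32, 0], [0.68, 0.32, 0], [0.68, 0.32, 0]], delta_rot=[[0, 0, 0.146], [0, 0, 0.146], [0, 0, 0.146], [0, 0, 0.146], [0, 0, 0.146]])

```text
clock: 19.25
position: [0.4422, -0.2756, 0.0581]
tool_rot: [-3.141, 0.001, 1.616]
force: [0.8, -0.2, -1.6]
grip_width: 0.0612
finger_force: 45.7
```

>>> apply_moves(linear=[[0.746, 0.1, 0], [0.746, 0.1, 0], [0.746, 0.1, 0], [0.746, 0.1, 0], [0.746, 0.1, 0]], delta_rot=[[0, 0, 0.146], [0, 0, 0.146], [0, 0, 0.146], [0, 0, 0.146], [0, 0, 0.146]])

```text
clock: 19.67
position: [0.449, -0.2014, 0.0584]
tool_rot: [3.141, 0.001, 1.311]
force: [0.8, -0.1, -1.7]
grip_width: 0.0615
finger_force: 45.6
```

>>> apply_moves(linear=[[0.42, 0.457, 0], [0.42, 0.457, 0], [0.42, 0.457, 0], [0.42, 0.457, 0], [0.42, 0.457, 0]], delta_rot=[[0, 0, 0.147], [0, 0, 0.147], [0, 0, 0.147], [0, 0, 0.147], [0, 0, 0.147]])

```text
clock: 20.08
position: [0.5034, -0.1731, 0.0582]
tool_rot: [-3.141, 0.001, 1.003]
force: [-0.6, -1.3, -3.2]
grip_width: 0.0614
finger_force: 45.6
```

>>> apply_moves(linear=[[0.54, 0.31, 0], [0.54, 0.31, 0], [0.54, 0.31, 0], [0.54, 0.31, 0], [0.54, 0.31, 0]], delta_rot=[[0, 0, 0.147], [0, 0, 0.147], [0, 0, 0.147], [0, 0, 0.147], [0, 0, 0.147]])

```text
clock: 20.5
position: [0.5582, -0.1442, 0.0583]
tool_rot: [-3.141, 0.001, 0.695]
force: [-0.0, -0.1, -2.0]
grip_width: 0.0611
finger_force: 45.6
```

```bash
python3 - <<'E'
from h import *
plan((.56,-.143,.027,39.7))
E
```

```text
[0.022, 0.003, 0.313] [-0.0, 0.001, 0.001]
->  [ 0.56  -0.143  0.027]
```

>>> apply_moves(linear=[[0.02, 0, 0.31], [0.02, 0, 0.31], [0.02, 0, 0.31], [0.02, 0, 0.31], [0.02, 0, 0.31]], delta_rot=[[0, 0, 0], [0, 0, 0], [0, 0, 0], [0, 0, 0], [0, 0, 0]])

```text
clock: 20.92
position: [0.5604, -0.1419, 0.0278]
tool_rot: [-3.141, -0.0, 0.693]
force: [0.7, -0.0, -1.4]
grip_width: 0.0615
finger_force: 45.9
```

>>> apply_moves(linear=[[0, 0, 0], [0, 0, 0], [0, 0, 0], [0, 0, 0], [0, 0, 0]], delta_rot=[[0, 0, 0], [0, 0, 0], [0, 0, 0], [0, 0, 0], [0, 0, 0]], gripper=1)

```text
clock: 21.33
position: [0.5609, -0.1412, 0.0275]
tool_rot: [3.142, -0.0, 0.693]
force: [0.1, -0.0, -0.5]
grip_width: 0.0852
finger_force: 0.0
```

>>> apply_moves(linear=[[0, 0, -0.6], [0, 0, -0.6], [0, 0, -0.6], [0, 0, -0.6], [0, 0, -0.6]], delta_rot=[[0, 0, 0], [0, 0, 0], [0, 0, 0], [0, 0, 0], [0, 0, 0]])

```text
clock: 21.75
position: [0.5607, -0.141, 0.087]
tool_rot: [-3.141, 0.0, 0.693]
force: [-0.1, -0.5, -0.6]
grip_width: 0.0853
finger_force: 0.0
```

>>> apply_moves(linear=[[0, 0, -0.8], [0, 0, -0.8], [0, 0, -0.8], [0, 0, -0.8], [0, 0, -0.8]], delta_rot=[[0, 0, 0], [0, 0, 0], [0, 0, 0], [0, 0, 0], [0, 0, 0]])

```text
clock: 22.17
position: [0.5605, -0.1409, 0.1664]
tool_rot: [-3.14, 0.001, 0.693]
force: [-0.2, -0.7, -0.5]
grip_width: 0.0855
finger_force: 0.0
```

>>> apply_moves(linear=[[0, 0, -0.6], [0, 0, -0.6], [0, 0, -0.6], [0, 0, -0.6], [0, 0, -0.6]], delta_rot=[[0, 0, 0], [0, 0, 0], [0, 0, 0], [0, 0, 0], [0, 0, 0]])

```text
clock: 22.58
position: [0.5603, -0.1409, 0.2258]
tool_rot: [-3.14, 0.001, 0.693]
force: [-0.2, 0.0, -0.5]
grip_width: 0.0851
finger_force: 0.0
```

```bash
python3 - <<'E'
from h import *
C=cam('wrist'); it,_=optics.grab_frame('wrist'); save('w7.png',it)
for p in [(.5605,-.022),(.5607,.097),(.56,-.143)]: 
  try: print(wlid(C,it,p))
  except Exception as e: print(e)
plan((.52,-.30,.225,-20))
E
```

```text
(array([ 0.5605, -0.0227,  0.0598,  0.0613,  2.3579]), 162)
(array([  0.5604,   0.0939,   0.0577,   0.0596, -27.1451]), 50)
(array([ 0.5612, -0.1406,  0.0597,  0.061 , -0.2643]), 128)
[-0.663, 0.483, 0.004] [-0.0, 0.001, 0.249]
[-0.333, 0.749, 0.003] [-0.001, 0.0, 0.248]
->  [ 0.52  -0.3    0.225]
```

View pics/w7.png

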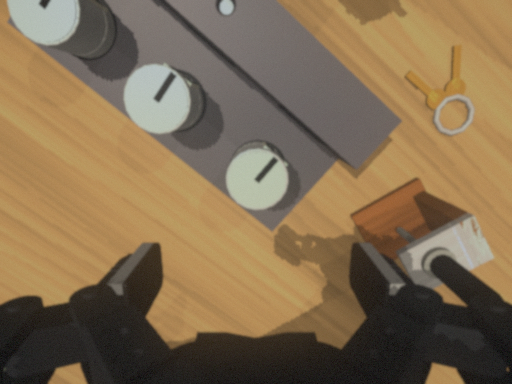

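All three cans stand on their bays with their bars pointing at the reader, and the wrist estimates are within about 3 mm. The stylus is at lower right, with its collar near (435,262). Next I'll hover over it.

```bash
python3 - <<'E'
from h import *
plan((.612,-.315,.24,60))
E
```

```text
[-0.357, 0.835, -0.072] [-0.0, 0.0, -0.085]
[-0.498, 0.758, -0.072] [-0.001, 0.001, -0.084]
->  [ 0.612 -0.315  0.24 ]
```

>>> apply_moves(linear=[[-0.36, 0.83, -0.07], [-0.36, 0.83, -0.07], [-0.36, 0.83, -0.07], [-0.36, 0.83, -0.07], [-0.36, 0.83, -0.07]], delta_rot=[[0, 0, -0.085], [0, 0, -0.085], [0, 0, -0.085], [0, 0, -0.085], [0, 0, -0.085]])

```text
clock: 23.05
position: [0.5855, -0.2288, 0.233]
tool_rot: [-3.14, 0.001, 0.868]
force: [-0.1, -0.2, 0.0]
grip_width: 0.0853
finger_force: 0.0
```

>>> apply_moves(linear=[[-0.5, 0.76, -0.07], [-0.5, 0.76, -0.07], [-0.5, 0.76, -0.07], [-0.5, 0.76, -0.07], [-0.5, 0.76, -0.07]], delta_rot=[[0, 0, -0.085], [0, 0, -0.085], [0, 0, -0.085], [0, 0, -0.085], [0, 0, -0.085]])

```text
clock: 23.47
position: [0.6118, -0.3148, 0.2403]
tool_rot: [-3.14, -0.0, 1.048]
force: [-0.3, 0.2, -0.4]
grip_width: 0.0851
finger_force: 0.0
```

>>> apply_moves(linear=[[0, 0, 0], [0, 0, 0], [0, 0, 0], [0, 0, 0], [0, 0, 0]], delta_rot=[[0, 0, 0], [0, 0, 0], [0, 0, 0], [0, 0, 0], [0, 0, 0]])

```text
clock: 23.88
position: [0.6122, -0.3148, 0.2415]
tool_rot: [3.142, -0.0, 1.049]
force: [0.8, 0.0, -0.2]
grip_width: 0.0854
finger_force: 0.0
```

```bash
python3 - <<'E'
from h import *
C=cam('wrist'); im,d=optics.grab_frame('wrist'); save('w8.png',im); np.save('w8d.npy',d)
r=cloud(C,d); m=(abs(r[...,2]-.17)<.006)&(np.hypot(r[...,0]-.612,r[...,1]+.315)<.04)
v,u=np.where(m); print('top',len(u),r[m].mean(0)); 
if len(u)>10: print(ell(C,m.astype(np.uint8),.17,(u.mean(),v.mean())),u.mean(),v.mean())
m=(abs(r[...,2]-.1)<.003)&(np.hypot(r[...,0]-.612,r[...,1]+.315)<.08); print('plate',cv2.minAreaRect(r[m][:,:2].astype(np.float32)))
E
```

```text
top 689 [ 0.61432    -0.31581453  0.16860947]
(0.6144960522651672, -0.3155313730239868, 0.020967373624444008, 0.022036531940102577) 259.33381712626993 205.78809869375908
plate ((0.6230542063713074, -0.31970325112342834), (0.05046377331018448, 0.07463553547859192), 71.538330078125)
```

View pics/w8.png

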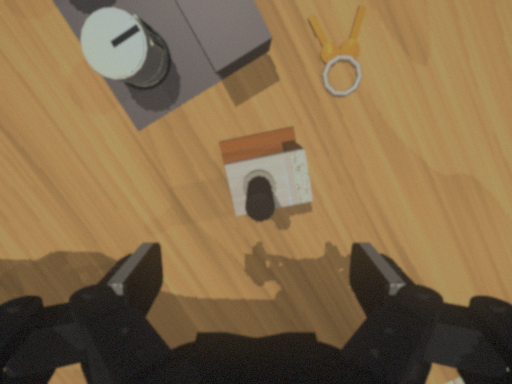

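The handle top is at (259,206), which is world (0.6145,-0.3155). The plate fit agrees to about 1 mm.

```bash
python3 - <<'E'
from h import *
plan((.6143,-.316,.18,60),(.6143,-.316,.119,60))
E
```

```text
[0.002, 0.024, 0.615] [0.0, -0.0, 0.001]
->  [ 0.6143 -0.3161  0.18  ]
[0.0, -0.0, 0.61] [0.0, -0.0, -0.0]
->  [ 0.6143 -0.3161  0.119 ]
```

>>> apply_moves(linear=[[0, 0.024, 0.615], [0, 0.024, 0.615], [0, 0.024, 0.615], [0, 0.024, 0.615], [0, 0.024, 0.615]], delta_rot=[[0, 0, 0], [0, 0, 0], [0, 0, 0], [0, 0, 0], [0, 0, 0]])

```text
clock: 24.35
position: [0.6145, -0.3172, 0.1816]
tool_rot: [3.14, 0.0, 1.048]
force: [0.4, 0.3, 1.0]
grip_width: 0.0852
finger_force: 0.0
```

>>> apply_moves(linear=[[0, 0, 0.61], [0, 0, 0.61], [0, 0, 0.61], [0, 0, 0.61], [0, 0, 0.61]], delta_rot=[[0, 0, 0], [0, 0, 0], [0, 0, 0], [0, 0, 0], [0, 0, 0]])

```text
clock: 24.77
position: [0.615, -0.3175, 0.1215]
tool_rot: [3.139, 0.0, 1.048]
force: [0.4, -0.0, 1.0]
grip_width: 0.0856
finger_force: 0.0
```

>>> apply_moves(linear=[[0, 0, 0], [0, 0, 0], [0, 0, 0], [0, 0, 0], [0, 0, 0]], delta_rot=[[0, 0, 0], [0, 0, 0], [0, 0, 0], [0, 0, 0], [0, 0, 0]])

```text
clock: 25.18
position: [0.6142, -0.3167, 0.1192]
tool_rot: [3.141, -0.0, 1.048]
force: [0.0, -0.3, 0.2]
grip_width: 0.0851
finger_force: 0.0
```

```bash
python3 - <<'E'
from h import *
plan((.6143,-.316,.119,60))
E
```

```text
[0.006, -0.003, 0.002] [0.0, -0.0, 0.001]
->  [ 0.6143 -0.316   0.119 ]
```

>>> apply_moves(linear=[[0, 0, 0], [0, 0, 0], [0, 0, 0], [0, 0, 0], [0, 0, 0]], delta_rot=[[0, 0, 0], [0, 0, 0], [0, 0, 0], [0, 0, 0], [0, 0, 0]], gripper=-1, force=40)

```text
clock: 25.6
position: [0.6141, -0.3166, 0.1189]
tool_rot: [-3.142, 0.0, 1.048]
force: [0.9, 0.7, -0.3]
grip_width: 0.0256
finger_force: 0.0
```

>>> apply_moves(linear=[[0, 0, 0], [0, 0, 0], [0, 0, 0], [0, 0, 0], [0, 0, 0]], delta_rot=[[0, 0, 0], [0, 0, 0], [0, 0, 0], [0, 0, 0], [0, 0, 0]])

```text
clock: 26.02
position: [0.6142, -0.3166, 0.119]
tool_rot: [3.141, -0.0, 1.048]
force: [0.1, -0.7, 1.6]
grip_width: 0.0211
finger_force: 39.1
```

```bash
python3 - <<'E'
from h import *
s=monitor.observe(); p=s['position']; print(p)
plan((p[0],p[1],p[2]+.09,60),(.655,-.2,p[2]+.09,75),(.6607,-.0232,p[2]+.09,85))
E
```

```text
[ 0.61416587 -0.31662794  0.11895237]
[0.0, 0.0, -0.9] [0.0, -0.0, 0.001]
->  [ 0.6142 -0.3166  0.209 ]
[0.607, -0.115, -0.0] [0.0, 0.0, -0.063]
[0.617, -0.035, -0.0] [0.0, 0.0, -0.062]
->  [ 0.655  -0.2     0.2089]
[0.861, -0.202, -0.0] [0.0, 0.0, -0.042]
[0.875, -0.125, -0.0] [0.0, 0.0, -0.042]
->  [ 0.6607 -0.0232  0.2089]
```

>>> apply_moves(linear=[[0, 0, -0.45], [0, 0, -0.45], [0, 0, -0.9], [0, 0, -0.9], [0, 0, -0.9]], delta_rot=[[0, 0, 0], [0, 0, 0], [0, 0, 0], [0, 0, 0], [0, 0, 0]])

```text
clock: 26.43
position: [0.615, -0.3174, 0.2117]
tool_rot: [3.137, -0.0, 1.048]
force: [-0.0, -0.4, -0.5]
grip_width: 0.0211
finger_force: 40.0
```

>>> apply_moves(linear=[[0.9, -0.35, 0], [0.9, -0.35, 0], [0.9, -0.35, 0], [0.9, -0.35, 0], [0.9, -0.35, 0]], delta_rot=[[0, 0, 0], [0, 0, 0], [0, 0, 0], [0, 0, 0], [0, 0, 0]])

```text
clock: 26.85
position: [0.6289, -0.2198, 0.2084]
tool_rot: [-3.141, -0.0, 1.05]
force: [-0.1, -1.2, 0.2]
grip_width: 0.021
finger_force: 40.0
```

>>> apply_moves(linear=[[0.9, -0.35, 0], [0.9, -0.35, 0], [0.9, -0.35, 0], [0.9, -0.35, 0], [0.9, -0.35, 0]], delta_rot=[[0, 0, 0], [0, 0, 0], [0, 0, 0], [0, 0, 0], [0, 0, 0]])

```text
clock: 27.27
position: [0.6433, -0.1256, 0.2086]
tool_rot: [-3.141, 0.001, 1.049]
force: [0.2, -1.1, -0.8]
grip_width: 0.0209
finger_force: 40.0
```

```bash
python3 - <<'E'
from h import *
C=cam('wrist'); im,d=optics.grab_frame('wrist'); save('w9.png',im)
hsv=cv2.cvtColor(im,cv2.COLOR_RGB2HSV); g=proj(C,(.6607,-.0232,.064))[0]; print(g)
w=(hsv[...,1]<60)&(hsv[...,2]>150); print(ell(C,w,.064,g,15))
for n in('top','scene'):
  c=cam(n); it,_=optics.grab_frame(n); save(n+'3.png',it)
  for p in [(.5605,-.022),(.5607,.097),(.561,-.141)]:
    try: print(n,wlid(c,it,p))
    except Exception as e: print(e)
plan((.6607,-.0232,.209,60))
E
```

```text
[214.21373628  72.26676276]
(0.660728931427002, -0.023780424147844315, 0.011964156292378902, 0.01229947991669178)
top (array([ 0.5693, -0.0013,  0.0134,  0.0482,     nan]), 0)
top (array([ 0.5609,  0.0959,  0.0602,  0.0616, -0.5027]), 19)
max() iterable argument is empty
OpenCV(4.12.0) /io/opencv/modules/imgproc/src/shapedescr.cpp:361: error: (-201:Incorrect size of input array) There should be at least 5 points to fit the ellipse in function 'fitEllipseNoDirect'

OpenCV(4.12.0) /io/opencv/modules/imgproc/src/shapedescr.cpp:361: error: (-201:Incorrect size of input array) There should be at least 5 points to fit the ellipse in function 'fitEllipseNoDirect'

OpenCV(4.12.0) /io/opencv/modules/imgproc/src/shapedescr.cpp:361: error: (-201:Incorrect size of input array) There should be at least 5 points to fit the ellipse in function 'fitEllipseNoDirect'

[0.991, -0.368, -0.002] [0.0, 0.0, -0.0]
->  [ 0.6607 -0.0232  0.209 ]h.py:65: RuntimeWarning: Mean of empty slice.
  q=ray(C,pts,z)[:,:2]-[x,y]; q=q[np.hypot(*q.T)<.027]; d=q.mean(0)
  ret = um.true_divide(
  avg = a.mean(axis, **keepdims_kw)
h.py:66: RuntimeWarning: Degrees of freedom <= 0 for slice
  v=np.linalg.eigh(np.cov(q.T))[1][:,1]; v=v*np.sign(v@d); return np.round([x,y,a,b,np.degrees(np.arctan2(v[1],v[0]))],4),len(q)
  c *= np.true_divide(1, fact)
  c *= np.true_divide(1, fact)
```

View pics/w9.png

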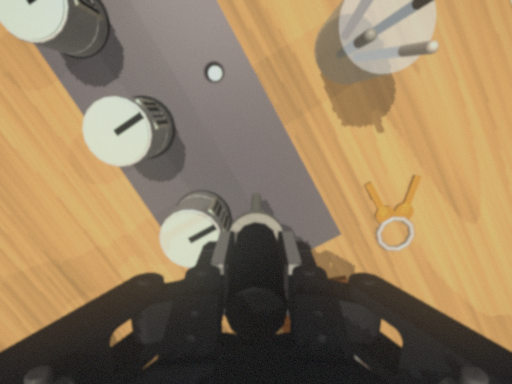

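View pics/scene3.png

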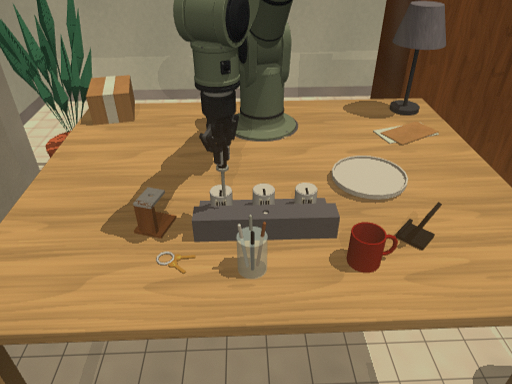

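The wrist view shows the three cans still aligned, the button at (214,72) and the rod tip near (256,197). The scene view shows the tags facing the reader and nothing disturbed.

>>> apply_moves(linear=[[0.99, -0.37, 0], [0.99, -0.37, 0], [0.99, -0.37, 0], [0.99, -0.37, 0], [0.99, -0.37, 0]], delta_rot=[[0, 0, 0], [0, 0, 0], [0, 0, 0], [0, 0, 0], [0, 0, 0]])

```text
clock: 27.83
position: [0.6607, -0.0212, 0.2087]
tool_rot: [-3.142, 0.0, 1.049]
force: [-0.6, -1.1, -0.4]
grip_width: 0.0211
finger_force: 40.0
```

>>> apply_moves(linear=[[0, 0, 0.25], [0, 0, 0.25], [0, 0, 0.25], [0, 0, 0.25], [0, 0, 0.25]], delta_rot=[[0, 0, 0], [0, 0, 0], [0, 0, 0], [0, 0, 0], [0, 0, 0]])

```text
clock: 28.25
position: [0.6609, -0.0224, 0.185]
tool_rot: [3.141, -0.0, 1.047]
force: [-0.1, -0.9, -0.7]
grip_width: 0.0209
finger_force: 39.9
```

```bash
python3 - <<'E'
from h import *
C=cam('wrist'); s=monitor.observe(); p=s['position'].copy(); print(p)
im,d=optics.grab_frame('wrist')
print('tip',proj(C,p-[0,0,.099]),'btn',proj(C,(.6607,-.0236,.064)))
cr=cv2.resize(im[120:260,180:340],None,fx=4,fy=4,interpolation=cv2.INTER_CUBIC); save('w10.png',cr)
plan((.6607,-.0236,p[2],60))
E
```

```text
[ 0.66094919 -0.02242677  0.18496375]
tip [[255.92500394 196.399653  ]] btn [[256.32198663 190.90399262]]
[-0.014, 0.005, -0.001] [0.0, -0.0, 0.0]
->  [ 0.6607 -0.0236  0.185 ]
```

View pics/w10.png

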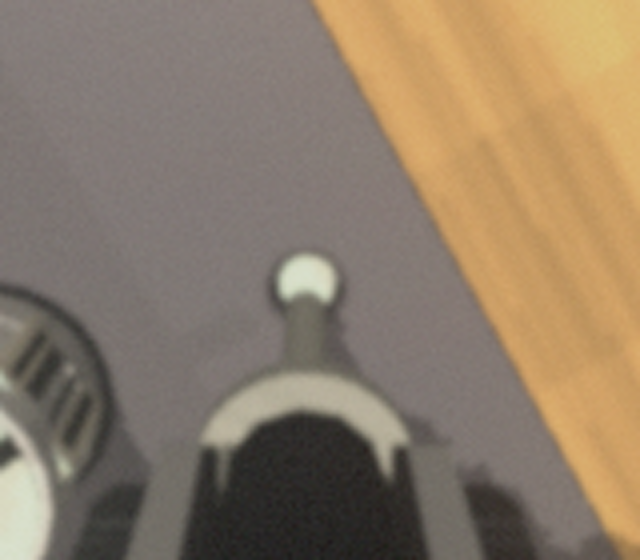

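The rod tip is at about (256.7,197) and the button at (256.6,191) in full-frame pixels, matching the projections. After a 1 mm correction I'll press.

>>> apply_moves(linear=[[-0.013, 0.005, 0], [-0.013, 0.005, 0.1], [-0.013, 0.005, 0.15], [-0.013, 0.005, 0.2], [-0.013, 0.005, 0.2]], delta_rot=[[0, 0, 0], [0, 0, 0], [0, 0, 0], [0, 0, 0], [0, 0, 0]])

```text
clock: 28.72
position: [0.66, -0.0227, 0.1625]
tool_rot: [-3.14, 0.001, 1.048]
force: [1.0, -0.0, 0.6]
grip_width: 0.0211
finger_force: 40.0
```

>>> apply_moves(linear=[[0, 0, 0.02], [0, 0, 0.03], [0, 0, 0.04], [0, 0, 0.05], [0, 0, 0.05]], delta_rot=[[0, 0, 0], [0, 0, 0], [0, 0, 0], [0, 0, 0], [0, 0, 0]])

```text
clock: 29.13
position: [0.6604, -0.0228, 0.1589]
tool_rot: [3.142, -0.0, 1.048]
force: [-0.9, 0.9, 2.2]
grip_width: 0.0211
finger_force: 40.2
```

>>> apply_moves(linear=[[0, 0, 0.01], [0, 0, 0.015], [0, 0, 0.015], [0, 0, 0.015], [0, 0, 0.015]], delta_rot=[[0, 0, 0], [0, 0, 0], [0, 0, 0], [0, 0, 0], [0, 0, 0]])

```text
clock: 29.55
position: [0.6606, -0.0228, 0.1578]
tool_rot: [3.141, -0.0, 1.048]
force: [-2.1, 0.6, 5.6]
grip_width: 0.0209
finger_force: 40.7
```

>>> apply_moves(linear=[[0, 0, 0.01], [0, 0, 0.01], [0, 0, 0.01], [0, 0, 0.01], [0, 0, 0.01]], delta_rot=[[0, 0, 0], [0, 0, 0], [0, 0, 0], [0, 0, 0], [0, 0, 0]])

```text
clock: 29.97
position: [0.6609, -0.0229, 0.1574]
tool_rot: [3.141, -0.001, 1.048]
force: [-3.5, 1.0, 14.1]
grip_width: 0.0214
finger_force: 41.7
```

```bash
python3 - <<'E' 2>/dev/null
from h import *
a,_=optics.grab_frame('wrist'); b,_=optics.grab_frame('scene')
save('w11.png',np.hstack([a[:,:400],cv2.resize(b[160:260,180:350],(400,235))[:, :].copy() if 0 else np.vstack([cv2.resize(b[160:260,180:350],(400,235)),np.zeros((149,400,3),np.uint8)])]))
p=monitor.observe()['position']; print(p); plan((*p[:2],p[2]+.052,60))
E
```

```text
[ 0.66086506 -0.02287213  0.15745144]
[0.0, 0.001, -0.52] [0.0, -0.0, 0.001]
->  [ 0.6609 -0.0229  0.2095]
```

View pics/w11.png

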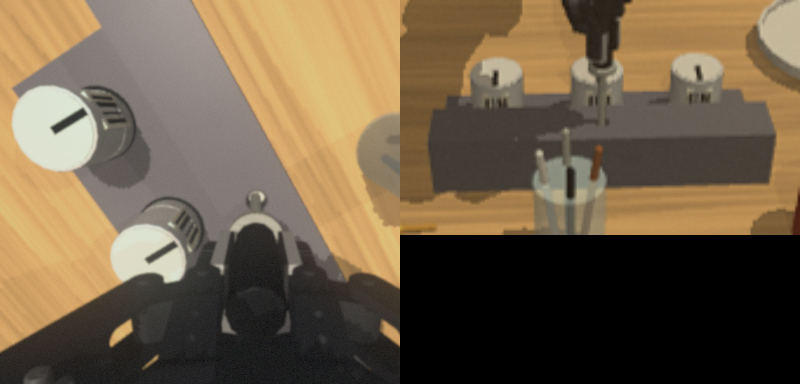

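All three cans are on their bays with tags facing, and the stylus is pressing the button at (257,198). I'll lift and go back to the stand.

>>> apply_moves(linear=[[0, 0, -0.2], [0, 0, -0.52], [0, 0, -0.52], [0, 0, -0.52], [0, 0, -0.52]], delta_rot=[[0, 0, 0], [0, 0, 0], [0, 0, 0], [0, 0, 0], [0, 0, 0]])

```text
clock: 30.48
position: [0.6603, -0.0226, 0.2081]
tool_rot: [-3.141, -0.0, 1.049]
force: [0.4, 0.1, -1.3]
grip_width: 0.0208
finger_force: 40.0
```

>>> apply_moves(linear=[[-0.925, 0.355, 0], [-0.925, 0.355, 0], [-0.925, 0.355, 0], [-0.925, 0.355, 0], [-0.925, 0.355, 0]], delta_rot=[[0, 0, 0], [0, 0, 0], [0, 0, 0], [0, 0, 0], [0, 0, 0]])

```text
clock: 30.9
position: [0.6444, -0.1219, 0.2075]
tool_rot: [-3.141, 0.001, 1.046]
force: [0.7, 1.4, -0.8]
grip_width: 0.0208
finger_force: 40.0
```

>>> apply_moves(linear=[[-0.925, 0.355, 0], [-0.925, 0.355, 0], [-0.925, 0.355, 0], [-0.925, 0.355, 0], [-0.925, 0.355, 0]], delta_rot=[[0, 0, 0], [0, 0, 0], [0, 0, 0], [0, 0, 0], [0, 0, 0]])

```text
clock: 31.32
position: [0.6295, -0.2184, 0.2077]
tool_rot: [-3.141, -0.0, 1.048]
force: [0.3, 0.2, -1.1]
grip_width: 0.0209
finger_force: 40.0
```

>>> apply_moves(linear=[[-0.9, 0.345, -0.08], [-0.9, 0.345, -0.08], [-0.9, 0.345, -0.08], [-0.9, 0.345, -0.08], [-0.9, 0.345, -0.08]], delta_rot=[[0, 0, 0], [0, 0, 0], [0, 0, 0], [0, 0, 0], [0, 0, 0]])

```text
clock: 31.73
position: [0.615, -0.313, 0.2158]
tool_rot: [-3.141, -0.0, 1.049]
force: [0.2, 1.0, -1.2]
grip_width: 0.0214
finger_force: 39.9
```

>>> apply_moves(linear=[[0, 0, 0], [0, 0, 0], [0, 0, 0], [0, 0, 0], [0, 0, 0]], delta_rot=[[0, 0, 0], [0, 0, 0], [0, 0, 0], [0, 0, 0], [0, 0, 0]])

```text
clock: 32.15
position: [0.6149, -0.3131, 0.2164]
tool_rot: [-3.142, -0.0, 1.049]
force: [-0.1, 0.9, -1.0]
grip_width: 0.0211
finger_force: 39.9
```

```bash
python3 - <<'E'
from h import *
C=cam('wrist'); s=monitor.observe(); p=s['position'].copy(); print(p)
im,d=optics.grab_frame('wrist')
print('tip',proj(C,p-[0,0,.099]),'eye',proj(C,(.6142,-.3166,.1)),proj(C,(.6145,-.3155,.1)))
cr=cv2.resize(im[120:260,180:340],None,fx=4,fy=4,interpolation=cv2.INTER_CUBIC); save('w12.png',cr)
plan((.6142,-.3166,p[2],60))
E
```

```text
[ 0.61486403 -0.31313166  0.21638945]
tip [[256.05794902 196.37787476]] eye [[257.39370448 194.71204845]] [[257.05876662 193.46295885]]
[-0.031, 0.011, 0.0] [-0.0, -0.0, 0.001]
->  [ 0.6142 -0.3166  0.2164]
```

View pics/w12.png

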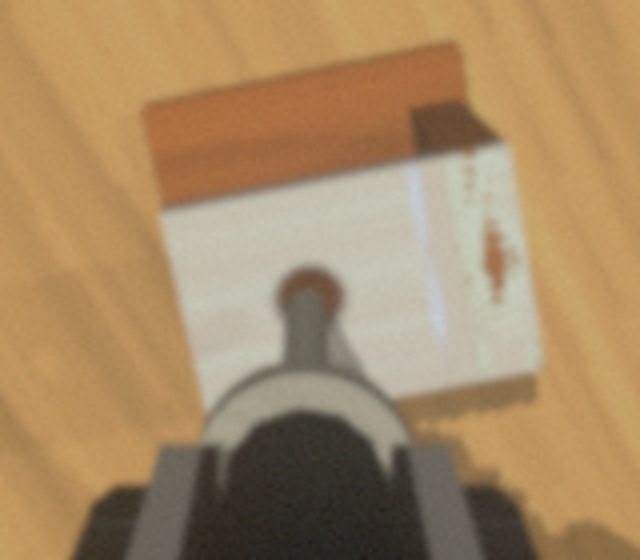

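The eyelet is centred near (257.8,195), matching the recorded home position at (257.4,194.7). I'll correct by 3 mm and insert.

>>> apply_moves(linear=[[-0.031, 0.011, 0], [-0.031, 0.011, 0], [-0.031, 0.011, 0], [-0.031, 0.011, 0], [-0.031, 0.011, 0]], delta_rot=[[0, 0, 0], [0, 0, 0], [0, 0, 0], [0, 0, 0], [0, 0, 0]])

```text
clock: 32.62
position: [0.614, -0.317, 0.2164]
tool_rot: [-3.142, -0.0, 1.048]
force: [0.3, -0.0, -0.1]
grip_width: 0.0211
finger_force: 39.9
```

>>> apply_moves(linear=[[0, 0, 0.07], [0, 0, 0.14], [0, 0, 0.21], [0, 0, 0.28], [0, 0, 0.28]], delta_rot=[[0, 0, 0], [0, 0, 0], [0, 0, 0], [0, 0, 0], [0, 0, 0]])

```text
clock: 33.03
position: [0.6134, -0.3165, 0.1864]
tool_rot: [-3.139, 0.0, 1.048]
force: [-0.4, 0.1, -1.0]
grip_width: 0.0209
finger_force: 39.9
```

```bash
python3 - <<'E'
from h import *
s=monitor.observe(); print(s['force'],s['position'])
plan((.6142,-.3166,.122,60))
E
```

```text
[-0.36652859  0.11431921 -0.95481206] [ 0.61342662 -0.31648406  0.18635858]
[0.003, 0.009, 0.644] [-0.001, 0.0, 0.001]
->  [ 0.6142 -0.3166  0.122 ]
```

>>> apply_moves(linear=[[0, 0.005, 0.1], [0, 0.005, 0.2], [0, 0.005, 0.3], [0, 0.005, 0.4], [0, 0.005, 0.4]], delta_rot=[[0, 0, 0], [0, 0, 0], [0, 0, 0], [0, 0, 0], [0, 0, 0]])

```text
clock: 33.45
position: [0.6136, -0.3166, 0.1457]
tool_rot: [-3.139, 0.0, 1.048]
force: [0.8, 0.3, -0.8]
grip_width: 0.0211
finger_force: 39.9
```

>>> apply_moves(linear=[[0, 0, 0.06], [0, 0, 0.12], [0, 0, 0.18], [0, 0, 0.23], [0, 0, 0.23]], delta_rot=[[0, 0, 0], [0, 0, 0], [0, 0, 0], [0, 0, 0], [0, 0, 0]])

```text
clock: 33.87
position: [0.6141, -0.317, 0.1243]
tool_rot: [-3.14, 0.0, 1.048]
force: [0.5, -0.0, -0.0]
grip_width: 0.0211
finger_force: 39.9
```

>>> apply_moves(linear=[[0, 0, 0.005], [0, 0, 0.01], [0, 0, 0.015], [0, 0, 0.015], [0, 0, 0.015]], delta_rot=[[0, 0, 0], [0, 0, 0], [0, 0, 0], [0, 0, 0], [0, 0, 0]])

```text
clock: 34.28
position: [0.6145, -0.3172, 0.1241]
tool_rot: [3.141, -0.0, 1.048]
force: [0.9, -0.2, -0.6]
grip_width: 0.0209
finger_force: 39.9
```

>>> apply_moves(linear=[[0, 0, 0.01], [0, 0, 0.02], [0, 0, 0.03], [0, 0, 0.035], [0, 0, 0.035]], delta_rot=[[0, 0, 0], [0, 0, 0], [0, 0, 0], [0, 0, 0], [0, 0, 0]])

```text
clock: 34.7
position: [0.6144, -0.3172, 0.1202]
tool_rot: [-3.141, 0.0, 1.048]
force: [0.4, 0.1, -0.9]
grip_width: 0.0209
finger_force: 39.9
```

>>> apply_moves(linear=[[0, 0, 0.005], [0, 0, 0.01], [0, 0, 0.01], [0, 0, 0.01], [0, 0, 0.01]], delta_rot=[[0, 0, 0], [0, 0, 0], [0, 0, 0], [0, 0, 0], [0, 0, 0]])

```text
clock: 35.12
position: [0.6145, -0.3173, 0.1194]
tool_rot: [3.142, 0.0, 1.048]
force: [0.4, -0.5, -0.7]
grip_width: 0.0208
finger_force: 39.9
```

>>> apply_moves(linear=[[0, 0, 0], [0, 0, 0], [0, 0, 0], [0, 0, 0], [0, 0, 0]], delta_rot=[[0, 0, 0], [0, 0, 0], [0, 0, 0], [0, 0, 0], [0, 0, 0]], gripper=1)

```text
clock: 35.53
position: [0.6144, -0.3173, 0.1194]
tool_rot: [3.142, 0.0, 1.048]
force: [-0.4, -0.5, 0.6]
grip_width: 0.08
finger_force: 0.0
```

>>> apply_moves(linear=[[0, 0, -0.3], [0, 0, -0.6], [0, 0, -0.6], [0, 0, -0.6], [0, 0, -0.6]], delta_rot=[[0, 0, 0], [0, 0, 0], [0, 0, 0], [0, 0, 0], [0, 0, 0]])

```text
clock: 35.95
position: [0.6144, -0.317, 0.1791]
tool_rot: [-3.141, -0.0, 1.048]
force: [-0.0, 0.4, -0.1]
grip_width: 0.0855
finger_force: 0.0
```

>>> apply_moves(linear=[[0, 0, -0.6], [0, 0, -0.6], [0, 0, -0.6], [0, 0, -0.6], [0, 0, -0.6]], delta_rot=[[0, 0, 0], [0, 0, 0], [0, 0, 0], [0, 0, 0], [0, 0, 0]])

```text
clock: 36.37
position: [0.6141, -0.3168, 0.238]
tool_rot: [-3.14, -0.0, 1.048]
force: [0.0, -0.0, -1.8]
grip_width: 0.0852
finger_force: 0.0
```

```bash
python3 - <<'E'
from h import *
C=cam('wrist'); im,d=optics.grab_frame('wrist'); save('w13.png',im)
r=cloud(C,d); m=(r[...,2]>.15)&(np.hypot(r[...,0]-.6143,r[...,1]+.316)<.03)
v,u=np.where(m); z=np.percentile(r[m][:,2],[50,90]); m=(r[...,2]>z[1]-.006)&m; print(z,ell(C,m.astype(np.uint8),.17,(u.mean(),v.mean())))
plan((.561,-.141,.235,45),(.561,-.141,.14,45),(.561,-.141,.0265,45))
E
```

```text
[0.32249971 0.3327874 ] (0.46382972598075867, -0.42476555705070496, 0.07695595175027847, 0.09449822455644608)
[0.629, -0.668, 0.016] [-0.001, 0.0, 0.063]
[0.536, -0.745, 0.014] [-0.0, 0.0, 0.063]
->  [ 0.561 -0.141  0.235]
[0.0, -0.0, 0.95] [-0.0, 0.0, -0.0]
->  [ 0.561  -0.1411  0.14  ]
[0.0, -0.0, 0.567] [-0.0, 0.0, -0.0]
[0.001, -0.0, 0.568] [-0.0, 0.0, -0.0]
->  [ 0.5611 -0.141   0.0265]
```

>>> apply_moves(linear=[[0.63, -0.67, 0.016], [0.63, -0.67, 0.016], [0.63, -0.67, 0.016], [0.63, -0.67, 0.016], [0.63, -0.67, 0.016]], delta_rot=[[0, 0, 0.063], [0, 0, 0.063], [0, 0, 0.063], [0, 0, 0.063], [0, 0, 0.063]])

```text
clock: 36.83
position: [0.5878, -0.2283, 0.2371]
tool_rot: [-3.141, 0.0, 0.918]
force: [-0.7, -0.1, -0.2]
grip_width: 0.0855
finger_force: 0.0
```

>>> apply_moves(linear=[[0.535, -0.745, 0.014], [0.535, -0.745, 0.014], [0.535, -0.745, 0.014], [0.535, -0.745, 0.014], [0.535, -0.745, 0.014]], delta_rot=[[0, 0, 0.063], [0, 0, 0.063], [0, 0, 0.063], [0, 0, 0.063], [0, 0, 0.063]])

```text
clock: 37.25
position: [0.5614, -0.1418, 0.2362]
tool_rot: [3.141, 0.001, 0.785]
force: [0.7, 0.2, 1.3]
grip_width: 0.0852
finger_force: 0.0
```

>>> apply_moves(linear=[[0, 0, 0.95], [0, 0, 0.95], [0, 0, 0.95], [0, 0, 0.95], [0, 0, 0.95]], delta_rot=[[0, 0, 0], [0, 0, 0], [0, 0, 0], [0, 0, 0], [0, 0, 0]])

```text
clock: 37.67
position: [0.5615, -0.143, 0.1423]
tool_rot: [3.141, 0.001, 0.783]
force: [-0.3, 0.5, 0.5]
grip_width: 0.0858
finger_force: 0.0
```

```bash
python3 - <<'E' 2>/dev/null
from h import *
C=cam('wrist'); im,d=optics.grab_frame('wrist')
for p in [(.561,-.141),(.5605,-.022)]: print(wlid(C,im,p))
T=cam('top'); im,d=optics.grab_frame('top'); save('t4.png',im)
r=cloud(T,d); m=(r[...,2]>.155)&(r[...,2]<.18)&(np.hypot(r[...,0]-.6143,r[...,1]+.316)<.03); print('stylus',m.sum(), r[m].mean(0) if m.any() else 0, r[m].max(0) if m.any() else 0)
print(wlid(T,im,(.5607,.097)))
plan((.561,-.141,.0265,45))
E
```

```text
(array([ 0.5617, -0.1405,  0.0602,  0.0609, -0.0377]), 246)
(array([ 0.5607, -0.023 ,  0.06  ,  0.0604,  2.149 ]), 367)
stylus 0 0 0
(array([ 0.561 ,  0.0957,  0.0595,  0.0609, -0.5027]), 19)
[0.0, -0.011, 0.584] [0.001, -0.0, -0.0]
[0.001, -0.01, 0.585] [0.0, -0.001, -0.001]
->  [ 0.561  -0.141   0.0265]
```

>>> apply_moves(linear=[[0, -0.01, 0.58], [0, -0.01, 0.58], [0, -0.01, 0.58], [0, -0.01, 0.58], [0, -0.01, 0.58]], delta_rot=[[0, 0, 0], [0, 0, 0], [0, 0, 0], [0, 0, 0], [0, 0, 0]])

```text
clock: 38.18
position: [0.5617, -0.1413, 0.0855]
tool_rot: [3.139, -0.001, 0.784]
force: [-0.0, -0.5, 0.5]
grip_width: 0.0858
finger_force: 0.0
```

>>> apply_moves(linear=[[0, -0.01, 0.58], [0, -0.01, 0.58], [0, -0.01, 0.58], [0, -0.01, 0.58], [0, -0.01, 0.58]], delta_rot=[[0, 0, 0], [0, 0, 0], [0, 0, 0], [0, 0, 0], [0, 0, 0]])

```text
clock: 38.6
position: [0.561, -0.1406, 0.0275]
tool_rot: [3.139, -0.001, 0.784]
force: [0.8, 0.4, 0.8]
grip_width: 0.0854
finger_force: 0.0
```

>>> apply_moves(linear=[[0, 0, 0], [0, 0, 0], [0, 0, 0], [0, 0, 0], [0, 0, 0]], delta_rot=[[0, 0, 0], [0, 0, 0], [0, 0, 0], [0, 0, 0], [0, 0, 0]], gripper=-1)

```text
clock: 39.02
position: [0.5607, -0.1402, 0.027]
tool_rot: [3.14, -0.002, 0.784]
force: [-1.9, 1.6, 15.8]
grip_width: 0.0611
finger_force: 40.1
```

>>> apply_moves(linear=[[0, 0, 0], [0, 0, 0], [0, 0, 0], [0, 0, 0], [0, 0, 0]], delta_rot=[[0, 0, 0], [0, 0, 0], [0, 0, 0], [0, 0, 0], [0, 0, 0]])

```text
clock: 39.43
position: [0.5608, -0.1402, 0.027]
tool_rot: [3.14, -0.002, 0.784]
force: [-1.9, 0.9, 15.3]
grip_width: 0.0612
finger_force: 40.1
```

```bash
python3 - <<'E'
from h import *
p=monitor.observe()['position']; print(p)
plan((p[0]-.03,p[1],p[2]+.1,45),(.48,.15,p[2]+.12,70),(.4295,.3736,p[2]+.12,90),(.4295,.3736,p[2]+.022,90))
E
```

```text
[ 0.560757   -0.14018013  0.0269541 ]
[-0.105, -0.105, -0.5] [0.0, -0.0, -0.0]
[-0.106, -0.105, -0.501] [0.001, -0.001, -0.0]
->  [ 0.5308 -0.1402  0.127 ]
[0.564, -0.804, -0.066] [-0.0, 0.0, -0.07]
[0.675, -0.714, -0.067] [-0.0, 0.0, -0.069]
[0.77, -0.608, -0.066] [-0.0, 0.0, -0.07]
->  [0.48   0.15   0.1469]
[0.965, -0.619, -0.0] [-0.0, 0.0, -0.083]
[1.057, -0.444, -0.0] [-0.0, 0.0, -0.083]
->  [0.4295 0.3736 0.147 ]
[0.0, 0.001, 0.98] [-0.0, 0.0, -0.0]
->  [0.4295 0.3736 0.049 ]
```

>>> apply_moves(linear=[[0, 0, -0.4], [0, 0, -0.8], [-0.2, -0.2, -1], [-0.2, -0.2, -1], [-0.2, -0.2, -1]], delta_rot=[[0, 0, 0], [0, 0, 0], [0, 0, 0], [0, 0, 0], [0, 0, 0]])

```text
clock: 39.85
position: [0.5316, -0.1399, 0.1272]
tool_rot: [3.14, -0.002, 0.784]
force: [1.0, 0.0, -2.8]
grip_width: 0.0609
finger_force: 46.2
```

>>> apply_moves(linear=[[0.565, -0.8, -0.07], [0.565, -0.8, -0.07], [0.565, -0.8, -0.07], [0.565, -0.8, -0.07], [0.565, -0.8, -0.07]], delta_rot=[[0, 0, -0.07], [0, 0, -0.07], [0, 0, -0.07], [0, 0, -0.07], [0, 0, -0.07]])

```text
clock: 40.27
position: [0.5153, -0.0422, 0.1322]
tool_rot: [-3.141, 0.0, 0.933]
force: [1.2, -1.2, -2.4]
grip_width: 0.0612
finger_force: 46.3
```

>>> apply_moves(linear=[[0.675, -0.714, -0.07], [0.675, -0.714, -0.07], [0.675, -0.714, -0.07], [0.675, -0.714, -0.07], [0.675, -0.714, -0.07]], delta_rot=[[0, 0, -0.07], [0, 0, -0.07], [0, 0, -0.07], [0, 0, -0.07], [0, 0, -0.07]])

```text
clock: 40.68
position: [0.4984, 0.0535, 0.1392]
tool_rot: [3.141, 0.0, 1.079]
force: [0.6, -0.3, -3.0]
grip_width: 0.0612
finger_force: 46.3
```

>>> apply_moves(linear=[[0.77, -0.61, -0.07], [0.77, -0.61, -0.07], [0.77, -0.61, -0.07], [0.77, -0.61, -0.07], [0.77, -0.61, -0.07]], delta_rot=[[0, 0, -0.07], [0, 0, -0.07], [0, 0, -0.07], [0, 0, -0.07], [0, 0, -0.07]])

```text
clock: 41.1
position: [0.4813, 0.1494, 0.1463]
tool_rot: [3.141, 0.001, 1.224]
force: [0.0, -1.4, -1.5]
grip_width: 0.0612
finger_force: 46.3
```

>>> apply_moves(linear=[[0.965, -0.62, 0], [0.965, -0.62, 0], [0.965, -0.62, 0], [0.965, -0.62, 0], [0.965, -0.62, 0]], delta_rot=[[0, 0, -0.083], [0, 0, -0.083], [0, 0, -0.083], [0, 0, -0.083], [0, 0, -0.083]])

```text
clock: 41.52
position: [0.4557, 0.2615, 0.1461]
tool_rot: [3.141, 0.001, 1.398]
force: [1.7, -0.5, -1.5]
grip_width: 0.0612
finger_force: 46.2
```

>>> apply_moves(linear=[[1, -0.444, 0], [1, -0.444, 0], [1, -0.444, 0], [1, -0.444, 0], [1, -0.444, 0]], delta_rot=[[0, 0, -0.083], [0, 0, -0.083], [0, 0, -0.083], [0, 0, -0.083], [0, 0, -0.083]])

```text
clock: 41.93
position: [0.4297, 0.3669, 0.1461]
tool_rot: [3.141, 0.001, 1.571]
force: [1.3, -1.0, -2.2]
grip_width: 0.0615
finger_force: 46.2
```

```bash
python3 - <<'E'
from h import *
plan((.4295,.3736,.145,90),(.4295,.3736,.0492,90))
T=cam('scene'); im,d=optics.grab_frame('scene')
r=cloud(T,d); m=(r[...,2]>.12)&(r[...,2]<.2)&(np.hypot(r[...,0]-.6143,r[...,1]+.316)<.04); print('stylus',m.sum(), np.median(r[m],0), np.percentile(r[m],98,axis=0))
save('crop_s.png',cv2.resize(im[170:250,110:200],None,fx=5,fy=5))
E
```

```text
[0.067, -0.002, 0.011] [0.0, 0.0, -0.0]
->  [0.4295 0.3736 0.145 ]
[0.0, 0.0, 0.958] [0.0, 0.0, -0.0]
->  [0.4295 0.3736 0.0492]
stylus 173 [ 0.6240717  -0.31620342  0.14929985] [ 0.62840418 -0.30770178  0.16986316]
```

View pics/crop_s.png

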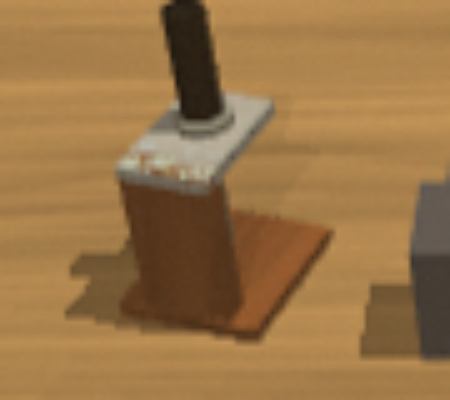

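The stylus hangs home, with its collar flat on the plate and the handle top at z = 0.17. Next I'll lower the first can onto the tray.

>>> apply_moves(linear=[[0.06, 0, 0.2], [0.06, 0, 0.5], [0.06, 0, 0.75], [0.06, 0, 0.9], [0.06, 0, 0.9]], delta_rot=[[0, 0, 0], [0, 0, 0], [0, 0, 0], [0, 0, 0], [0, 0, 0]])

```text
clock: 42.4
position: [0.429, 0.3705, 0.0538]
tool_rot: [-3.139, 0.004, 1.568]
force: [-0.7, -0.1, -2.4]
grip_width: 0.0611
finger_force: 46.2
```

>>> apply_moves(linear=[[0, 0, 0.02], [0, 0, 0.04], [0, 0, 0.055], [0, 0, 0.055], [0, 0, 0.055]], delta_rot=[[0, 0, 0], [0, 0, 0], [0, 0, 0], [0, 0, 0], [0, 0, 0]])

```text
clock: 42.82
position: [0.429, 0.3741, 0.0515]
tool_rot: [3.141, -0.001, 1.572]
force: [-0.3, 0.1, -2.1]
grip_width: 0.0611
finger_force: 46.2
```

>>> apply_moves(linear=[[0, 0, 0.01], [0, 0, 0.02], [0, 0, 0.03], [0, 0, 0.03], [0, 0, 0.03]], delta_rot=[[0, 0, 0], [0, 0, 0], [0, 0, 0], [0, 0, 0], [0, 0, 0]])

```text
clock: 43.23
position: [0.4288, 0.3741, 0.048]
tool_rot: [3.141, -0.0, 1.572]
force: [-1.5, -0.4, 3.2]
grip_width: 0.0611
finger_force: 46.6
```

>>> apply_moves(linear=[[0, 0, 0], [0, 0, 0], [0, 0, 0], [0, 0, 0], [0, 0, 0]], delta_rot=[[0, 0, 0], [0, 0, 0], [0, 0, 0], [0, 0, 0], [0, 0, 0]], gripper=1)

```text
clock: 43.65
position: [0.4287, 0.374, 0.0479]
tool_rot: [3.142, -0.0, 1.572]
force: [0.1, 0.7, 1.0]
grip_width: 0.0856
finger_force: 0.0
```

>>> apply_moves(linear=[[0, 0, -0.5], [0, 0, -1], [0, 0, -1], [0, 0, -1], [0, 0, -1]], delta_rot=[[0, 0, 0], [0, 0, 0], [0, 0, 0], [0, 0, 0], [0, 0, 0]])

```text
clock: 44.07
position: [0.4288, 0.3745, 0.1487]
tool_rot: [3.141, -0.002, 1.572]
force: [-0.1, -0.5, 0.3]
grip_width: 0.0854
finger_force: 0.0
```

```bash
python3 - <<'E' 2>/dev/null
from h import *
C=cam('wrist'); im,d=optics.grab_frame('wrist'); print(wlid(C,im,(.4295,.3736),z=.091))
T=cam('top'); im,d=optics.grab_frame('top')
for p in [(.5607,.097),(.5605,-.022)]: print(wlid(T,im,p))
plan((.5607,.0965,.145,60),(.5607,.0965,.027,60))
E
```

```text
(array([ 0.4312,  0.3691,  0.0741,  0.0841, 44.6546]), 299)
(array([ 0.5608,  0.0954,  0.0594,  0.0596, -0.3232]), 21)
(array([ 0.5597, -0.0226,  0.059 ,  0.0601,  1.4261]), 12)
[-0.925, 0.44, 0.008] [-0.0, 0.0, 0.084]
[-0.834, 0.595, 0.007] [-0.0, 0.0, 0.083]
[-0.718, 0.731, 0.008] [-0.0, 0.0, 0.084]
->  [0.5607 0.0965 0.145 ]
[0.001, 0.0, 0.59] [-0.0, 0.0, -0.0]
[0.0, 0.0, 0.59] [-0.0, 0.0, -0.0]
->  [0.5607 0.0965 0.027 ]
```

>>> apply_moves(linear=[[-0.925, 0.44, 0], [-0.925, 0.44, 0], [-0.925, 0.44, 0], [-0.925, 0.44, 0], [-0.925, 0.44, 0]], delta_rot=[[0, 0, 0.084], [0, 0, 0.084], [0, 0, 0.084], [0, 0, 0.084], [0, 0, 0.084]])

```text
clock: 44.58
position: [0.4729, 0.2802, 0.147]
tool_rot: [-3.141, 0.001, 1.394]
force: [-0.3, 0.7, -0.1]
grip_width: 0.0856
finger_force: 0.0
```

>>> apply_moves(linear=[[-0.834, 0.595, 0], [-0.834, 0.595, 0], [-0.834, 0.595, 0], [-0.834, 0.595, 0], [-0.834, 0.595, 0]], delta_rot=[[0, 0, 0.084], [0, 0, 0.084], [0, 0, 0.084], [0, 0, 0.084], [0, 0, 0.084]])

```text
clock: 45.0
position: [0.5167, 0.189, 0.1472]
tool_rot: [-3.141, 0.001, 1.22]
force: [-0.4, -0.1, 0.3]
grip_width: 0.0852
finger_force: 0.0
```

>>> apply_moves(linear=[[-0.718, 0.73, 0], [-0.718, 0.73, 0], [-0.718, 0.73, 0], [-0.718, 0.73, 0], [-0.718, 0.73, 0]], delta_rot=[[0, 0, 0.084], [0, 0, 0.084], [0, 0, 0.084], [0, 0, 0.084], [0, 0, 0.084]])

```text
clock: 45.42
position: [0.5606, 0.0973, 0.1473]
tool_rot: [-3.141, 0.0, 1.045]
force: [-0.1, 1.0, -0.3]
grip_width: 0.0858
finger_force: 0.0
```

```bash
python3 - <<'E' 2>/dev/null
from h import *
C=cam('wrist'); im,d=optics.grab_frame('wrist'); print(wlid(C,im,(.5607,.096)))
plan((.5607,.0960,.027,60))
E
```

```text
(array([ 0.562 ,  0.0965,  0.06  ,  0.0626, -1.4993]), 216)
[-0.008, 0.008, 0.601] [-0.0, 0.0, -0.0]
[-0.009, 0.008, 0.602] [-0.001, 0.0, -0.001]
->  [0.5607 0.096  0.027 ]
```

>>> apply_moves(linear=[[0, 0, 0.6], [0, 0, 0.6], [0, 0, 0.6], [0, 0, 0.6], [0, 0, 0.6]], delta_rot=[[0, 0, 0], [0, 0, 0], [0, 0, 0], [0, 0, 0], [0, 0, 0]])

```text
clock: 45.88
position: [0.5611, 0.0975, 0.089]
tool_rot: [3.141, -0.001, 1.045]
force: [-0.6, -0.3, 0.6]
grip_width: 0.0852
finger_force: 0.0
```

>>> apply_moves(linear=[[0, 0, 0.6], [0, 0, 0.6], [0, 0, 0.6], [0, 0, 0.6], [0, 0, 0.6]], delta_rot=[[0, 0, 0], [0, 0, 0], [0, 0, 0], [0, 0, 0], [0, 0, 0]])

```text
clock: 46.3
position: [0.5618, 0.0968, 0.0298]
tool_rot: [3.14, -0.002, 1.044]
force: [0.4, 0.6, 0.7]
grip_width: 0.0853
finger_force: 0.0
```

>>> apply_moves(linear=[[0, 0, 0], [0, 0, 0], [0, 0, 0], [0, 0, 0], [0, 0, 0]], delta_rot=[[0, 0, 0], [0, 0, 0], [0, 0, 0], [0, 0, 0], [0, 0, 0]], gripper=-1)

```text
clock: 46.72
position: [0.5616, 0.0968, 0.0294]
tool_rot: [3.14, -0.002, 1.044]
force: [-3.4, 0.8, 15.2]
grip_width: 0.0612
finger_force: 40.0
```

>>> apply_moves(linear=[[0, 0, 0], [0, 0, 0], [0, 0, 0], [0, 0, 0], [0, 0, 0]], delta_rot=[[0, 0, 0], [0, 0, 0], [0, 0, 0], [0, 0, 0], [0, 0, 0]])

```text
clock: 47.13
position: [0.5616, 0.0968, 0.0294]
tool_rot: [3.14, -0.002, 1.044]
force: [-4.1, 0.8, 15.9]
grip_width: 0.0614
finger_force: 40.0
```

```bash
python3 - <<'E'
from h import *
p=monitor.observe()['position']; print(p)
plan((p[0]-.02,p[1]+.01,p[2]+.08,60),(.4815,.2836,p[2]+.08,60),(.4815,.2836,p[2]+.024,60))
E
```

```text
[0.56162133 0.09680903 0.02944606]
[-0.013, -0.222, -0.8] [0.001, -0.001, -0.001]
->  [0.5416 0.1068 0.1094]
[0.615, -0.703, 0.0] [-0.0, 0.0, -0.0]
[0.614, -0.703, 0.001] [-0.0, 0.0, -0.0]
->  [0.4815 0.2836 0.1094]
[0.001, 0.001, 0.56] [-0.0, 0.0, -0.0]
->  [0.4816 0.2836 0.0534]
```

>>> apply_moves(linear=[[0, 0, -0.4], [0, -0.22, -0.8], [0, -0.22, -0.8], [0, -0.22, -0.8], [0, -0.22, -0.8]], delta_rot=[[0, 0, 0], [0, 0, 0], [0, 0, 0], [0, 0, 0], [0, 0, 0]])

```text
clock: 47.55
position: [0.5418, 0.1081, 0.108]
tool_rot: [3.141, -0.001, 1.045]
force: [0.4, -0.3, -4.3]
grip_width: 0.061
finger_force: 47.6
```

>>> apply_moves(linear=[[0.615, -0.7, 0], [0.615, -0.7, 0], [0.615, -0.7, 0], [0.615, -0.7, 0], [0.615, -0.7, 0]], delta_rot=[[0, 0, 0], [0, 0, 0], [0, 0, 0], [0, 0, 0], [0, 0, 0]])

```text
clock: 47.97
position: [0.5117, 0.1962, 0.1068]
tool_rot: [-3.141, 0.002, 1.046]
force: [0.8, -1.3, -3.7]
grip_width: 0.0612
finger_force: 47.3
```

>>> apply_moves(linear=[[0.615, -0.7, 0], [0.615, -0.7, 0], [0.615, -0.7, 0], [0.615, -0.7, 0], [0.615, -0.7, 0]], delta_rot=[[0, 0, 0], [0, 0, 0], [0, 0, 0], [0, 0, 0], [0, 0, 0]])

```text
clock: 48.38
position: [0.4827, 0.2837, 0.1073]
tool_rot: [3.141, 0.001, 1.044]
force: [0.0, -1.0, -3.0]
grip_width: 0.061
finger_force: 47.3
```

```bash
python3 - <<'E'
from h import *
plan((.4815,.2836,.0525,60))
E
```

```text
[-0.006, -0.01, 0.548] [0.0, 0.001, -0.001]
->  [0.4815 0.2836 0.0525]
```

>>> apply_moves(linear=[[0, -0.01, 0.2], [0, -0.01, 0.4], [0, -0.01, 0.53], [0, -0.01, 0.53], [0, -0.01, 0.53]], delta_rot=[[0, 0, 0], [0, 0, 0], [0, 0, 0], [0, 0, 0], [0, 0, 0]])

```text
clock: 48.8
position: [0.4821, 0.2834, 0.0547]
tool_rot: [3.142, 0.001, 1.042]
force: [0.2, -0.2, -2.8]
grip_width: 0.0612
finger_force: 47.3
```

>>> apply_moves(linear=[[0, 0, 0.01], [0, 0, 0.02], [0, 0, 0.03], [0, 0, 0.03], [0, 0, 0.03]], delta_rot=[[0, 0, 0], [0, 0, 0], [0, 0, 0], [0, 0, 0], [0, 0, 0]])

```text
clock: 49.22
position: [0.4818, 0.285, 0.0522]
tool_rot: [3.141, -0.0, 1.044]
force: [0.7, -0.6, -3.6]
grip_width: 0.0607
finger_force: 47.3
```

>>> apply_moves(linear=[[0, 0, 0.01], [0, 0, 0.02], [0, 0, 0.02], [0, 0, 0.02], [0, 0, 0.02]], delta_rot=[[0, 0, 0], [0, 0, 0], [0, 0, 0], [0, 0, 0], [0, 0, 0]])

```text
clock: 49.63
position: [0.4818, 0.2851, 0.0505]
tool_rot: [-3.141, -0.001, 1.044]
force: [-3.8, -0.5, 11.3]
grip_width: 0.0608
finger_force: 48.5
```

>>> apply_moves(linear=[[0, 0, 0], [0, 0, 0], [0, 0, 0], [0, 0, 0], [0, 0, 0]], delta_rot=[[0, 0, 0], [0, 0, 0], [0, 0, 0], [0, 0, 0], [0, 0, 0]], gripper=1)

```text
clock: 50.05
position: [0.4817, 0.2848, 0.0499]
tool_rot: [3.142, 0.0, 1.044]
force: [-0.8, -0.4, -0.2]
grip_width: 0.0855
finger_force: 0.0
```

>>> apply_moves(linear=[[0, 0, -0.5], [0, 0, -1], [0, 0, -1], [0, 0, -1], [0, 0, -1]], delta_rot=[[0, 0, 0], [0, 0, 0], [0, 0, 0], [0, 0, 0], [0, 0, 0]])

```text
clock: 50.47
position: [0.4819, 0.2853, 0.1506]
tool_rot: [3.141, -0.002, 1.045]
force: [-1.0, 0.6, -1.1]
grip_width: 0.0855
finger_force: 0.0
```

```bash
python3 - <<'E' 2>/dev/null
from h import *
T=cam('top'); im,d=optics.grab_frame('top')
for p in [(.5605,-.022)]: print(wlid(T,im,p))
plan((.5605,-.0225,.145,60))
E
```

```text
(array([ 0.5598, -0.0226,  0.0592,  0.06  , -0.2684]), 10)
[-0.754, 0.743, 0.015] [-0.0, -0.0, -0.0]
[-0.754, 0.743, 0.015] [-0.0, -0.0, -0.001]
[-0.755, 0.741, 0.016] [-0.0, -0.0, -0.0]
->  [ 0.5605 -0.0225  0.145 ]
```

>>> apply_moves(linear=[[-0.754, 0.743, 0], [-0.754, 0.743, 0], [-0.754, 0.743, 0], [-0.754, 0.743, 0], [-0.754, 0.743, 0]], delta_rot=[[0, 0, 0], [0, 0, 0], [0, 0, 0], [0, 0, 0], [0, 0, 0]])

```text
clock: 50.93
position: [0.5079, 0.1808, 0.149]
tool_rot: [-3.141, 0.001, 1.041]
force: [0.5, 0.8, 0.3]
grip_width: 0.0856
finger_force: 0.0
```

>>> apply_moves(linear=[[-0.754, 0.743, 0], [-0.754, 0.743, 0], [-0.754, 0.743, 0], [-0.754, 0.743, 0], [-0.754, 0.743, 0]], delta_rot=[[0, 0, 0], [0, 0, 0], [0, 0, 0], [0, 0, 0], [0, 0, 0]])

```text
clock: 51.35
position: [0.5342, 0.0796, 0.1492]
tool_rot: [-3.141, 0.001, 1.043]
force: [-0.9, 0.7, -0.2]
grip_width: 0.0856
finger_force: 0.0
```

>>> apply_moves(linear=[[-0.754, 0.743, 0.05], [-0.754, 0.743, 0.05], [-0.754, 0.743, 0.05], [-0.754, 0.743, 0.05], [-0.754, 0.743, 0.05]], delta_rot=[[0, 0, 0], [0, 0, 0], [0, 0, 0], [0, 0, 0], [0, 0, 0]])

```text
clock: 51.77
position: [0.5606, -0.0221, 0.1442]
tool_rot: [-3.141, 0.0, 1.044]
force: [-0.4, 0.4, -0.4]
grip_width: 0.0854
finger_force: 0.0
```

```bash
python3 - <<'E' 2>/dev/null
from h import *
C=cam('wrist'); im,d=optics.grab_frame('wrist'); print(wlid(C,im,(.5605,-.0225)))
plan((.5607,-.0225,.028,60))
E
```

```text
(array([ 0.5611, -0.0216,  0.0601,  0.0624,  2.3021]), 226)
[-0.006, 0.005, 0.581] [-0.0, 0.0, -0.0]
[-0.006, 0.006, 0.581] [-0.001, 0.0, -0.001]
->  [ 0.5607 -0.0225  0.028 ]
```

>>> apply_moves(linear=[[0, 0, 0.58], [0, 0, 0.58], [0, 0, 0.58], [0, 0, 0.58], [0, 0, 0.58]], delta_rot=[[0, 0, 0], [0, 0, 0], [0, 0, 0], [0, 0, 0], [0, 0, 0]])

```text
clock: 52.23
position: [0.5612, -0.0218, 0.0879]
tool_rot: [3.141, -0.001, 1.045]
force: [-0.4, 0.1, 0.2]
grip_width: 0.0858
finger_force: 0.0
```

>>> apply_moves(linear=[[0, 0, 0.58], [0, 0, 0.58], [0, 0, 0.58], [0, 0, 0.58], [0, 0, 0.58]], delta_rot=[[0, 0, 0], [0, 0, 0], [0, 0, 0], [0, 0, 0], [0, 0, 0]])

```text
clock: 52.65
position: [0.5617, -0.0228, 0.0308]
tool_rot: [3.14, -0.001, 1.044]
force: [0.3, 0.8, -0.7]
grip_width: 0.0855
finger_force: 0.0
```

>>> apply_moves(linear=[[0, 0, 0], [0, 0, 0], [0, 0, 0], [0, 0, 0], [0, 0, 0]], delta_rot=[[0, 0, 0], [0, 0, 0], [0, 0, 0], [0, 0, 0], [0, 0, 0]], gripper=-1)

```text
clock: 53.07
position: [0.5614, -0.0226, 0.0303]
tool_rot: [3.14, -0.001, 1.044]
force: [-2.7, 1.8, 15.7]
grip_width: 0.0613
finger_force: 40.2
```

>>> apply_moves(linear=[[0, 0, 0], [0, 0, 0], [0, 0, 0], [0, 0, 0], [0, 0, 0]], delta_rot=[[0, 0, 0], [0, 0, 0], [0, 0, 0], [0, 0, 0], [0, 0, 0]])

```text
clock: 53.48
position: [0.5614, -0.0226, 0.0303]
tool_rot: [3.14, -0.001, 1.044]
force: [-2.5, 1.1, 14.8]
grip_width: 0.061
finger_force: 40.2
```

```bash
python3 - <<'E' 2>/dev/null
from h import *
p=monitor.observe()['position']; print(p)
plan((p[0]-.03,p[1],p[2]+.085,60),(.3775,.2836,p[2]+.085,60),(.3775,.2836,p[2]+.024,60))
T=cam('top'); im,d=optics.grab_frame('top'); save('t5.png',im[150:330,40:280])
r=cloud(T,d); m=(abs(r[...,2]-.091)<.005)&(r[...,1]>.18)&(r[...,0]<.6); 
cs,_=cv2.findContours(m.astype(np.uint8),cv2.RETR_EXTERNAL,cv2.CHAIN_APPROX_NONE)
for c in cs:
  if cv2.contourArea(c)>60: print(cv2.minEnclosingCircle(ray(T,c[:,0].astype(float),.091)[:,:2].astype(np.float32)))
E
```

```text
[ 0.56137823 -0.02256363  0.03030782]
[-0.15, -0.258, -0.851] [0.001, -0.001, -0.001]
->  [ 0.5314 -0.0226  0.1154]
[0.627, -0.955, 0.001] [-0.0, 0.0, -0.0]
[0.626, -0.955, 0.001] [-0.0, 0.0, -0.0]
[0.627, -0.956, 0.0] [-0.0, 0.0, -0.0]
->  [0.3775 0.2836 0.1153]
[0.0, 0.001, 0.61] [-0.0, 0.0, -0.0]
->  [0.3775 0.2836 0.0543]
((0.4027101993560791, 0.38546323776245117), 0.03173758089542389)
((0.47963398694992065, 0.28307923674583435), 0.03113003633916378)
```

>>> apply_moves(linear=[[0, 0, -0.4], [-0.15, -0.26, -0.87], [-0.15, -0.26, -0.87], [-0.15, -0.26, -0.87], [-0.15, -0.26, -0.87]], delta_rot=[[0, 0, 0], [0, 0, 0], [0, 0, 0], [0, 0, 0], [0, 0, 0]])

```text
clock: 53.95
position: [0.5311, -0.0221, 0.1166]
tool_rot: [3.141, -0.002, 1.045]
force: [-0.8, -0.2, -3.0]
grip_width: 0.0608
finger_force: 46.8
```

>>> apply_moves(linear=[[0.627, -0.955, 0], [0.627, -0.955, 0], [0.627, -0.955, 0], [0.627, -0.955, 0], [0.627, -0.955, 0]], delta_rot=[[0, 0, 0], [0, 0, 0], [0, 0, 0], [0, 0, 0], [0, 0, 0]])

```text
clock: 54.37
position: [0.4792, 0.0814, 0.115]
tool_rot: [-3.141, 0.001, 1.048]
force: [0.1, -0.4, -1.9]
grip_width: 0.0613
finger_force: 46.8
```

>>> apply_moves(linear=[[0.627, -0.955, 0], [0.627, -0.955, 0], [0.627, -0.955, 0], [0.627, -0.955, 0], [0.627, -0.955, 0]], delta_rot=[[0, 0, 0], [0, 0, 0], [0, 0, 0], [0, 0, 0], [0, 0, 0]])

```text
clock: 54.78
position: [0.4286, 0.1826, 0.1153]
tool_rot: [3.141, 0.001, 1.046]
force: [0.7, -1.4, -2.8]
grip_width: 0.0609
finger_force: 46.8
```

>>> apply_moves(linear=[[0.627, -0.955, 0], [0.627, -0.955, 0], [0.627, -0.955, 0], [0.627, -0.955, 0], [0.627, -0.955, 0]], delta_rot=[[0, 0, 0], [0, 0, 0], [0, 0, 0], [0, 0, 0], [0, 0, 0]])

```text
clock: 55.2
position: [0.378, 0.2842, 0.1155]
tool_rot: [3.141, 0.001, 1.045]
force: [0.6, -0.2, -2.3]
grip_width: 0.0611
finger_force: 46.8
```

```bash
python3 - <<'E'
from h import *
plan((.3775,.2836,.0545,60))
E
```

```text
[-0.007, -0.002, 0.61] [0.0, 0.0, -0.001]
->  [0.3775 0.2836 0.0545]
```

>>> apply_moves(linear=[[0, 0, 0.2], [0, 0, 0.4], [0, 0, 0.6], [0, 0, 0.6], [0, 0, 0.6]], delta_rot=[[0, 0, 0], [0, 0, 0], [0, 0, 0], [0, 0, 0], [0, 0, 0]])

```text
clock: 55.62
position: [0.3786, 0.2819, 0.0557]
tool_rot: [3.141, 0.002, 1.041]
force: [0.2, -0.1, -1.6]
grip_width: 0.0611
finger_force: 46.6
```

>>> apply_moves(linear=[[0, 0, 0.01], [0, 0, 0.02], [0, 0, 0.03], [0, 0, 0.03], [0, 0, 0.03]], delta_rot=[[0, 0, 0], [0, 0, 0], [0, 0, 0], [0, 0, 0], [0, 0, 0]])

```text
clock: 56.03
position: [0.3776, 0.2842, 0.0532]
tool_rot: [3.142, -0.001, 1.044]
force: [-0.3, -0.1, -2.6]
grip_width: 0.0611
finger_force: 46.6
```

Another 2 mm, then release.

>>> apply_moves(linear=[[0, 0, 0.01], [0, 0, 0.02], [0, 0, 0.02], [0, 0, 0.02], [0, 0, 0.02]], delta_rot=[[0, 0, 0], [0, 0, 0], [0, 0, 0], [0, 0, 0], [0, 0, 0]])

```text
clock: 56.45
position: [0.3775, 0.2841, 0.0513]
tool_rot: [-3.141, -0.001, 1.044]
force: [-3.4, -0.1, 13.0]
grip_width: 0.0611
finger_force: 48.4
```

>>> apply_moves(linear=[[0, 0, 0], [0, 0, 0], [0, 0, 0], [0, 0, 0], [0, 0, 0]], delta_rot=[[0, 0, 0], [0, 0, 0], [0, 0, 0], [0, 0, 0], [0, 0, 0]], gripper=1)

```text
clock: 56.87
position: [0.3775, 0.2839, 0.0509]
tool_rot: [3.142, 0.0, 1.044]
force: [-0.7, 0.1, -0.1]
grip_width: 0.0853
finger_force: 0.0
```

>>> apply_moves(linear=[[0, 0, -0.5], [0, 0, -1], [0, 0, -1], [0, 0, -1], [0, 0, -1]], delta_rot=[[0, 0, 0], [0, 0, 0], [0, 0, 0], [0, 0, 0], [0, 0, 0]])

```text
clock: 57.28
position: [0.3775, 0.2846, 0.1514]
tool_rot: [-3.141, -0.002, 1.045]
force: [-0.6, -0.3, 0.1]
grip_width: 0.0854
finger_force: 0.0
```

>>> apply_moves(linear=[[-0.5, 0.9, -0.5], [-0.5, 0.9, -0.5], [-0.5, 0.9, -0.5], [-0.5, 0.9, -0.5], [-0.5, 0.9, -0.5]], delta_rot=[[0, 0, 0], [0, 0, 0], [0, 0, 0], [0, 0, 0], [0, 0, 0]])

```text
clock: 57.7
position: [0.4307, 0.1943, 0.2005]
tool_rot: [-3.141, 0.0, 1.041]
force: [-0.4, 0.2, -1.0]
grip_width: 0.0855
finger_force: 0.0
```

>>> apply_moves(linear=[[-0.9, 0.9, -0.2], [-0.9, 0.9, -0.2], [-0.9, 0.9, -0.2], [-0.9, 0.9, -0.2], [-0.9, 0.9, -0.2]], delta_rot=[[0, 0, 0], [0, 0, 0], [0, 0, 0], [0, 0, 0], [0, 0, 0]])

```text
clock: 58.12
position: [0.4628, 0.0708, 0.2203]
tool_rot: [-3.141, 0.001, 1.041]
force: [-0.4, 0.4, -1.1]
grip_width: 0.0852
finger_force: 0.0
```

```bash
cat > look.py <<'E'
from h import *
T=cam('top'); im,d=optics.grab_frame('top'); save('t6.png',cv2.resize(im[150:330,40:280],None,fx=2.5,fy=2.5))
r=cloud(T,d); m=(abs(r[...,2]-.091)<.006)&(r[...,1]>.18)&(r[...,0]<.55)
hsv=cv2.cvtColor(im,cv2.COLOR_RGB2HSV)
e=ell(T,(hsv[...,1]<60)&(hsv[...,2]>100)&(r[...,2]<.12),.029,(117,255)); print('tray',e)
cs,_=cv2.findContours(m.astype(np.uint8),cv2.RETR_EXTERNAL,cv2.CHAIN_APPROX_NONE)
for c in cs:
  if cv2.contourArea(c)>60:
    k=cv2.minEnclosingCircle(ray(T,c[:,0].astype(float),.091)[:,:2].astype(np.float32)); print(k,np.hypot(k[0][0]-.4295,k[0][1]-.3136))
E
python3 look.py
```

```text
tray (0.4337109625339508, 0.33274832367897034, 0.19841913878917694, 0.24188849329948425)
((0.4032891094684601, 0.3859453797340393), 0.03164290264248848) 0.07694715557653002
((0.4799692928791046, 0.2844264805316925), 0.030616408213973045) 0.05829445738562592
```

View pics/t6.png

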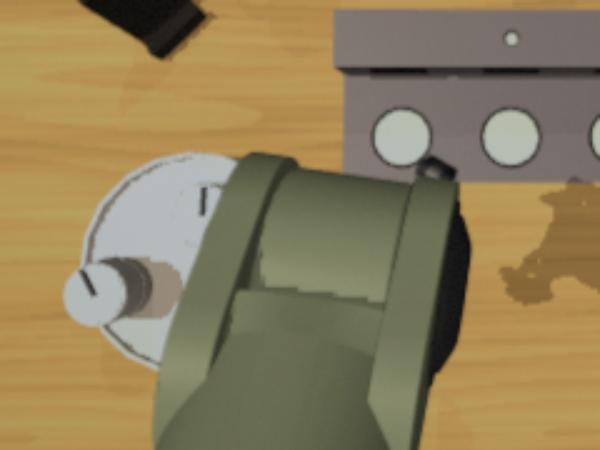

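The top view shows can C with its lid at about (95,293) in the crop. It has been knocked out to the rim, 77 mm from the centre against a limit of 78 mm. I'll regrasp it and bring it inward.

```bash
python3 - <<'E'
from h import *
plan((.4033,.3857,.17,60,4))
E
```

```text
[0.602, -0.522, 0.125] [-0.0, 0.0, -0.0]
[0.602, -0.522, 0.125] [-0.0, 0.0, -0.001]
[0.604, -0.52, 0.125] [-0.0, 0.0, -0.0]
[0.603, -0.521, 0.125] [-0.0, 0.0, -0.001]
->  [0.4033 0.3857 0.17  ]
```

>>> apply_moves(linear=[[0.8, -0.69, 0.12], [0.8, -0.69, 0.12], [0.8, -0.69, 0.12], [0.8, -0.69, 0.12], [0.8, -0.69, 0.12]], delta_rot=[[0, 0, 0], [0, 0, 0], [0, 0, 0], [0, 0, 0], [0, 0, 0]])

```text
clock: 58.58
position: [0.4419, 0.1788, 0.2077]
tool_rot: [-3.141, 0.002, 1.049]
force: [-0.2, 0.3, 0.2]
grip_width: 0.0854
finger_force: 0.0
```

>>> apply_moves(linear=[[0.8, -0.69, 0.12], [0.8, -0.69, 0.12], [0.8, -0.69, 0.12], [0.8, -0.69, 0.12], [0.8, -0.69, 0.12]], delta_rot=[[0, 0, 0], [0, 0, 0], [0, 0, 0], [0, 0, 0], [0, 0, 0]])

```text
clock: 59.0
position: [0.4232, 0.2809, 0.1962]
tool_rot: [3.142, 0.001, 1.046]
force: [-0.3, -1.1, 0.2]
grip_width: 0.0856
finger_force: 0.0
```

>>> apply_moves(linear=[[0.81, -0.705, 0.12], [0.81, -0.705, 0.12], [0.81, -0.705, 0.12], [0.81, -0.705, 0.12], [0.81, -0.705, 0.12]], delta_rot=[[0, 0, 0], [0, 0, 0], [0, 0, 0], [0, 0, 0], [0, 0, 0]])

```text
clock: 59.42
position: [0.4036, 0.3853, 0.1844]
tool_rot: [3.141, 0.001, 1.045]
force: [0.3, -0.8, 0.4]
grip_width: 0.0854
finger_force: 0.0
```

```bash
cat > wl.py <<'E'
from h import *
C=cam('wrist'); im,d=optics.grab_frame('wrist'); save('w14.png',im); r=cloud(C,d)
m=(abs(r[...,2]-.091)<.006)&(r[...,1]>.18)&(r[...,0]<.55)
cs,_=cv2.findContours(m.astype(np.uint8),cv2.RETR_EXTERNAL,cv2.CHAIN_APPROX_NONE)
for c in cs:
  if cv2.contourArea(c)>500:
    k=cv2.minEnclosingCircle(ray(C,c[:,0].astype(float),.091)[:,:2].astype(np.float32)); print(k)
    q=np.zeros(m.shape,np.uint8); cv2.drawContours(q,[c],-1,1,-1); z=r[(q>0)&m]; A=np.c_[z[:,:2],np.ones(len(z))]; print('tilt',np.linalg.lstsq(A,z[:,2],rcond=None)[0])
E
python3 wl.py; python3 -c "
from h import *
plan((.4033,.3857,.15,60),(.4033,.3857,.049,60))"
```

```text
((0.37826889753341675, 0.28664201498031616), 0.031481049954891205)
tilt [-0.00783531 -0.02054572  0.09919682]
((0.4811099171638489, 0.2872439920902252), 0.03157256171107292)
tilt [-0.00043862 -0.01918058  0.09609417]
((0.40408721566200256, 0.38808968663215637), 0.03069782629609108)
tilt [-0.00246638 -0.00492381  0.09336038]
[0.009, -0.014, 0.347] [0.0, 0.0, -0.002]
->  [0.4033 0.3857 0.15  ]
[0.0, -0.0, 0.505] [0.0, 0.0, 0.0]
[0.0, -0.001, 0.505] [0.0, 0.0, 0.0]
->  [0.4033 0.3857 0.049 ]
```

>>> apply_moves(linear=[[0.01, 0, 0.67], [0.01, 0, 0.67], [0.01, 0, 0.67], [0.01, 0, 0.67], [0.01, 0, 0.67]], delta_rot=[[0, 0, 0], [0, 0, 0], [0, 0, 0], [0, 0, 0], [0, 0, 0]])

```text
clock: 59.88
position: [0.4053, 0.3858, 0.1195]
tool_rot: [3.141, -0.001, 1.042]
force: [0.3, -0.2, 0.2]
grip_width: 0.0857
finger_force: 0.0
```

>>> apply_moves(linear=[[0, 0, 0.67], [0, 0, 0.67], [0, 0, 0.67], [0, 0, 0.67], [0, 0, 0.67]], delta_rot=[[0, 0, 0], [0, 0, 0], [0, 0, 0], [0, 0, 0], [0, 0, 0]])

```text
clock: 60.3
position: [0.4053, 0.3869, 0.0532]
tool_rot: [3.141, -0.002, 1.044]
force: [0.5, 0.1, -0.4]
grip_width: 0.0854
finger_force: 0.0
```

>>> apply_moves(linear=[[0, 0, 0], [0, 0, 0], [0, 0, 0], [0, 0, 0], [0, 0, 0]], delta_rot=[[0, 0, 0], [0, 0, 0], [0, 0, 0], [0, 0, 0], [0, 0, 0]], gripper=-1)

```text
clock: 60.72
position: [0.4049, 0.3872, 0.0526]
tool_rot: [3.141, -0.003, 1.044]
force: [-2.1, -1.4, 17.3]
grip_width: 0.0612
finger_force: 39.4
```

>>> apply_moves(linear=[[0, 0, 0], [0, 0, 0], [0, 0, 0], [0, 0, 0], [0, 0, 0]], delta_rot=[[0, 0, 0], [0, 0, 0], [0, 0, 0], [0, 0, 0], [0, 0, 0]])

```text
clock: 61.13
position: [0.4049, 0.3872, 0.0526]
tool_rot: [3.142, -0.003, 1.044]
force: [-3.1, -0.6, 17.2]
grip_width: 0.061
finger_force: 39.4
```

```bash
python3 -c "
from h import *
p=monitor.observe()['position']; print(p)
plan((p[0],p[1],p[2]+.015,60),(.43,.3726,p[2]+.015,60),(.43,.3726,p[2]+.001,60))"
```

```text
[0.40485508 0.38720965 0.05260561]
[0.0, 0.0, -0.15] [0.0, -0.001, -0.002]
->  [0.4048 0.3872 0.0676]
[-0.001, 0.291, 0.0] [0.0, -0.0, 0.0]
->  [0.43   0.3726 0.0676]
[0.0, -0.0, 0.14] [0.0, -0.0, 0.0]
->  [0.43   0.3726 0.0536]
```

>>> apply_moves(linear=[[0, 0, -0.15], [0, 0, -0.15], [0, 0, -0.15], [0, 0, -0.15], [0, 0, -0.15]], delta_rot=[[0, 0, 0], [0, 0, 0], [0, 0, 0], [0, 0, 0], [0, 0, 0]])

```text
clock: 61.55
position: [0.4039, 0.3864, 0.0656]
tool_rot: [-3.141, 0.0, 1.044]
force: [0.4, 0.6, -0.4]
grip_width: 0.0608
finger_force: 44.9
```

>>> apply_moves(linear=[[0, 0.1, 0], [0, 0.2, 0], [0, 0.29, 0], [0, 0.29, 0], [0, 0.29, 0]], delta_rot=[[0, 0, 0], [0, 0, 0], [0, 0, 0], [0, 0, 0], [0, 0, 0]])

```text
clock: 61.97
position: [0.43, 0.3711, 0.0658]
tool_rot: [3.141, 0.0, 1.042]
force: [0.3, 0.5, -2.3]
grip_width: 0.061
finger_force: 44.9
```

>>> apply_moves(linear=[[0, 0, 0.05], [0, 0, 0.1], [0, 0, 0.13], [0, 0, 0.13], [0, 0, 0.13]], delta_rot=[[0, 0, 0], [0, 0, 0], [0, 0, 0], [0, 0, 0], [0, 0, 0]])

```text
clock: 62.38
position: [0.4291, 0.3722, 0.0527]
tool_rot: [-3.141, -0.0, 1.044]
force: [0.2, 0.3, -0.0]
grip_width: 0.0616
finger_force: 45.3
```

>>> apply_moves(linear=[[0, 0, 0], [0, 0, 0.01], [0, 0, 0.01], [0, 0, 0.01], [0, 0, 0.01]], delta_rot=[[0, 0, 0], [0, 0, 0], [0, 0, 0], [0, 0, 0], [0, 0, 0]])

```text
clock: 62.8
position: [0.4295, 0.3721, 0.0525]
tool_rot: [-3.142, -0.001, 1.044]
force: [-2.0, -1.9, 13.8]
grip_width: 0.0612
finger_force: 46.7
```

Released on contact; then I'll rise and retreat far enough for a clear top view.

>>> apply_moves(linear=[[0, 0, 0], [0, 0, 0], [0, 0, 0], [0, 0, 0], [0, 0, 0]], delta_rot=[[0, 0, 0], [0, 0, 0], [0, 0, 0], [0, 0, 0], [0, 0, 0]], gripper=1)

```text
clock: 63.22
position: [0.4291, 0.3718, 0.0518]
tool_rot: [-3.142, 0.0, 1.044]
force: [0.1, -0.4, -0.4]
grip_width: 0.0852
finger_force: 0.0
```

>>> apply_moves(linear=[[0, 0, -0.5], [0, 0, -1], [0, 0, -1], [0, 0, -1], [0, 0, -1]], delta_rot=[[0, 0, 0], [0, 0, 0], [0, 0, 0], [0, 0, 0], [0, 0, 0]])

```text
clock: 63.63
position: [0.4293, 0.3724, 0.1526]
tool_rot: [-3.142, -0.002, 1.045]
force: [-0.8, 1.1, -1.3]
grip_width: 0.0855
finger_force: 0.0
```

>>> apply_moves(linear=[[-0.8, 0.7, -0.6], [-0.8, 0.7, -0.6], [-0.8, 0.7, -0.6], [-0.8, 0.7, -0.6], [-0.8, 0.7, -0.6]], delta_rot=[[0, 0, 0], [0, 0, 0], [0, 0, 0], [0, 0, 0], [0, 0, 0]])

```text
clock: 64.05
position: [0.45, 0.2662, 0.2121]
tool_rot: [-3.141, -0.001, 1.041]
force: [-0.7, 1.2, -0.4]
grip_width: 0.0849
finger_force: 0.0
```

>>> apply_moves(linear=[[-0.9, 0.7, 0], [-0.9, 0.7, 0], [-0.9, 0.7, 0], [-0.9, 0.7, 0], [-0.9, 0.7, 0]], delta_rot=[[0, 0, 0], [0, 0, 0], [0, 0, 0], [0, 0, 0], [0, 0, 0]])

```text
clock: 64.47
position: [0.4646, 0.154, 0.211]
tool_rot: [-3.141, 0.001, 1.042]
force: [0.4, 0.8, -0.4]
grip_width: 0.0856
finger_force: 0.0
```

>>> apply_moves(linear=[[-0.9, 0.5, 0], [-0.9, 0.5, 0], [-0.9, 0.5, 0], [-0.9, 0.5, 0], [-0.9, 0.5, 0]], delta_rot=[[0, 0, 0], [0, 0, 0], [0, 0, 0], [0, 0, 0], [0, 0, 0]])

```text
clock: 64.88
position: [0.4628, 0.0524, 0.2113]
tool_rot: [-3.141, 0.001, 1.044]
force: [0.3, 0.9, -0.1]
grip_width: 0.0853
finger_force: 0.0
```

>>> apply_moves(linear=[[-0.9, 0.4, 0], [-0.9, 0.4, 0], [-0.9, 0.4, 0], [-0.9, 0.4, 0], [-0.9, 0.4, 0]], delta_rot=[[0, 0, 0], [0, 0, 0], [0, 0, 0], [0, 0, 0], [0, 0, 0]])

```text
clock: 65.3
position: [0.4525, -0.0451, 0.2115]
tool_rot: [-3.141, 0.0, 1.045]
force: [-0.2, 1.1, -0.5]
grip_width: 0.0852
finger_force: 0.0
```

```bash
python3 look.py; python3 - <<'E'
from h import *
C=cam('scene'); im,d=optics.grab_frame('scene'); save('end.png',im); r=cloud(C,d)
m=(r[...,2]>.12)&(r[...,2]<.19)&(np.hypot(r[...,0]-.6143,r[...,1]+.316)<.04); print('stylus',m.sum(),np.percentile(r[m],98,axis=0) if m.any() else '')
E
```

```text
tray (0.4295993149280548, 0.3134416937828064, 0.2298254370689392, 0.23142659664154053)
((0.37566328048706055, 0.2836785316467285), 0.0311500895768404) 0.061592910601227
((0.428592324256897, 0.37028682231903076), 0.03159448876976967) 0.056694088756095044
((0.47923946380615234, 0.2823506295681), 0.0312625989317894) 0.05874127519992775
stylus 174 [ 0.62873972 -0.3079362   0.17028007]
```

View pics/end.png

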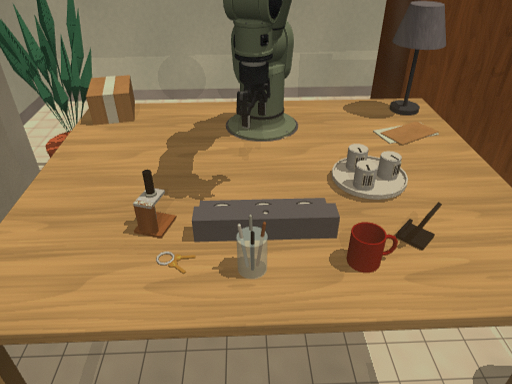

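The scene view shows all three cans upright on the tray, 57 to 62 mm from its centre. The stylus is home, the bystander objects are where they were, and the arm is clear, so I'm handing in.

```bash
python3 -c "
from h import *
print(workorder.job_done())"
```

```text
the job is handed in; nothing more can be done
None
```

The job is handed in (no verdict came back): the button was pressed to its stop with the stylus while all three cans faced the reader, the stylus hangs home again, and the cans stand upright on the tray 57–62 mm from its centre.

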